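# Reset the coffee mill's grind and lock it again

### The job

Set the coffee mill to the marked grind: loosen the hexagonal lock ring, turn the red knob until its white line points at the yellow tab, then tighten the lock ring again just snugly, until turning it takes about 0.3 N m more than when it runs loose, without shifting the setting. Never force the knob while it is locked, and leave the other things on the cart where they are.

Things in the scene. Friction and masses are not known exactly. Their poses are not given: they have to be found in the camera images.
- mill: Grey coffee mill, 220 x 130 mm, 85 mm high, fixed. Origin at table level on the vertical axis shared by lock ring, knob and tab; x points to the bean hopper (cylinder 64 mm across centred at x = 105 mm, top 123 mm above the table). A black dial plate 120 mm across lies on the deck round the axis at height 86 mm; a thin collar carries the ring.
- ring_centre (a point): Centre of the bare aluminium hexagonal lock ring: 56 mm across flats, 16 mm tall (105 to 121 mm above the table). Its x axis is square to one pair of flats (the others lie 60 degrees on). Nothing stands beside it for 70 mm; below it is free space down to 90 mm. It turns about z and stays at its height: clockwise from above tightens.
- lock_ring: The same ring, origin on the axis at table level. It runs stiffly: 0.5 N m of friction, which also keeps it where it is left. From where it bites, tightening adds a spring torque that reaches 0.3 N m about 0.25 rad on, then rises 1.5 N m per rad. Found tight, it comes loose 0.2 to 0.5 rad anticlockwise; 1 rad leaves it clear wherever the knob is set.
- knob_centre (a point): Centre of the red bar-shaped knob above the ring, same axis: bar 44 mm long, 16 mm thick, 20 mm tall (about 136 to 156 mm above the table). Its x axis runs along the bar to the end with the white line on top: the pointer direction. Turns about z, against about 0.15 N m when unlocked, much more when locked.
- adjuster: The same knob with its spindle; origin on the axis, at table level within 3 mm. It climbs 3 mm per rad on its thread as it turns anticlockwise, so the ring afterwards bites 0.3 rad further anticlockwise for each rad.
- mark (a point): Yellow tab, 18 x 6 mm, on the dial plate, centred 47 mm from the axis, 88 mm above the table; its x axis points outwards from the axis: the direction that the white line must take. At the start 0.5 to 1.3 rad anticlockwise (from above) of the pointer; does not move.
- clamp_pad: Hidden pad inside the mill, on the axis, which the ring presses on the adjuster's shoulder with 1 N for each 0.01 N m of spring torque (30 N at 0.3 N m). Origin near table level; cannot be touched.
- caddy: Grey plastic utensil caddy 85 x 85 x 100 mm with two aluminium spoons standing in it (up to 180 mm high), bystander; origin under its centre.
- jar: Glass jar with a twist cap, 68 mm across, 100 mm tall, bystander; origin under its centre.
- saucer: White ceramic saucer, 130 mm across, 18 mm tall, bystander; origin under its centre.
- egg_ring: Yellow silicone egg ring, 94 mm across, 18 mm tall, bystander; origin under its centre.

How it is judged:
By the outcome, as a careful person would: the job done as asked, in the order asked, and still so for the second after the job is handed in, with the robot touching nothing.
It also fails if it takes over 66 s, if anything falls off the work surface, if the arm or the gripper's body presses on something with over 40 N, if the wrist force passes 120 N, or if a joint passes its speed limit or range.

### The arm

A 6-joint arm with a two-finger parallel gripper is mounted at the origin on the work surface. World frame = base frame: x ahead of the robot, y to its left, z up, the work surface at z = 0. Lengths are in m, angles in rad, forces in N, time in s.
With the tool pointing down it reaches from about 0.4 to 0.825 m from the base axis. Payload 7 kg.
Tool frame: the origin (TCP) lies on the centre line of the jaws, within the pads' length; the fingertips stand 22 mm ahead of it and the grasp point (between the pads) lies 3 mm ahead of it (arm.tcp_to_tips is the distance from the TCP to the fingertips, in m); z points along the fingers, y is the line along which they close (so a half turn about z gives the same grasp; the last joint's range is limited). The gripper opens to 88 mm and grips with 3 to 60 N. Pads are 19 mm wide; open, the fingers measure 130 mm over their backs; the gripper's body (78 mm by 193 mm) begins 47 mm behind the grasp point.
Start: joints at [-0.981, 0.359, 0.012, 0, -1.224, -0.288], TCP at [0.201, -0.644, 0.209] pointing down, gripper open.
Joint ranges: [-3.07, 3.07], [-1.43, 2.12], [-1.02, 1.25], [-3.03, 1.67], [-3.05, -0], [-3.03, 3.03]. Speed limits (rad/s): [2.39, 2.39, 3.01, 3.14, 3.14, 3.14].

### API

Orientations are given as [roll, pitch, yaw] about the fixed x, y, z axes, in that order (R = Rz(yaw) Ry(pitch) Rx(roll)).
In Python, from station import arm gives the robot as it stands.
- The arm moves only by the tool jog_arm, never from a script. Its argument "targets" is a list of rows, each an object of numbers: "dx", "dy", "dz": the shift along the tool's x, y, z in mm; "rx", "ry", "rz": the turn, a rotation vector about the tool's x, y, z in rad; "gripper": the closure, from 0 (fully open) to 1 (shut). In form: [{"dx": .., "dy": .., "dz": .., "rx": .., "ry": .., "rz": .., "gripper": ..}, ...]. A call has exactly 8 rows; each row is the pose to reach, as a shift and turn from the pose commanded when the call began, along the tool's axes at that moment; what a row does not reach only later rows make up. A row lasts 1/12 s, in which the tool goes at most 41.7 mm and 7.16 degrees, less where a joint would pass 70% of its speed; a pose out of reach is approached as far as the arm can. A call with a gripper value outside its range is refused whole. The fingers move at their own pace and stop on an object; "force" is the grip in N (left out, the last holds). Time passes only in rows, so rows that repeat a pose let the fingers close, or fill a call up. It gives the time, the measured TCP pose, the force, the opening and the grip force at its end, in the units of the state.
- arm.get_state(): the state, without advancing time (a new reading comes with each control period).
- arm.grab_frame(name): name is "scene" or "top"; returns a dict with "frame" (384x512x3 uint8, red, green, blue), "z_map" (384x512 float32, m along the optical axis (not along the pixel's ray), 0 where there is no reading), "fx", "fy", "cx", "cy" (pixels), "view" (4x4, takes a point from world to camera coordinates). Camera axes: x right, y down, z forward; pixel columns grow to the right and rows downward; lengths in m; the calibration is good to about 2 mm. A picture is of the moment at which its call begins.
- arm.job_done(): hands the job in; it is judged then, once.
The state is a dict: "t": time; "q": joint angles; "qd": joint speeds; "joint_efforts": joint torques, N m; "eef_pos": TCP position; "ee_rot": TCP orientation; "force": force on the tool from outside, world axes, zero at the start; "moment": the same for the moment, N m; "width": finger opening in m; "gripper_force": force on a finger pad.
Only numpy, scipy, OpenCV 4.12 (cv2) and the standard library are available. Lean on these libraries where they do the work, as an engineer would, in place of code of your own. Each camera call takes 0.05 s, during which the arm holds its last target. There are 200 camera calls.

## Working session

There is one attempt and no reset: what is moved stays moved. The work goes in short steps, Python scripts to look and compute and a tool call to move; the robot and the scene stay as the last step left them, time stands still between calls to the robot, and variables do not carry over. Pictures are saved under pics/ and viewed, at most 10 in all, crops included, and the job is handed in when it is done.

Besides the shell and the picture viewer there is one more tool, called after "Request:" as name([rows], argument=value, ...), one row to a line, values as JSON. jog_arm: Moves the arm, as the interface text tells. Its arguments: {"type":"object","properties":{"targets":{"type":"array","items":{"type":"object","properties":{"dx":{"type":"number"},"dy":{"type":"number"},"dz":{"type":"number"},"rx":{"type":"number"},"ry":{"type":"number"},"rz":{"type":"number"},"gripper":{"type":"number"}}}},"force":{"type":"number"}},"required":["targets"]}

```bash
mkdir -p pics
cat > h.py <<'E'
import numpy as np, cv2
from station import arm
def pt(f,u,v,z=None):
    """world point of pixel; if z given, intersect with that world height"""
    V=np.linalg.inv(f["view"]); r=np.array([(u-f["cx"])/f["fx"],(v-f["cy"])/f["fy"],1.])
    if z is None: return V[:3,:3]@(r*f["z_map"][int(round(v)),int(round(u))])+V[:3,3]
    d=V[:3,:3]@r; return V[:3,3]+d*(z-V[2,3])/d[2]
def px(f,p):
    c=f["view"]@np.r_[p,1]; return f["fx"]*c[0]/c[2]+f["cx"],f["fy"]*c[1]/c[2]+f["cy"]
def world(f):
    v,u=np.mgrid[:384,:512]; z=f["z_map"]; c=np.stack([(u-f["cx"])/f["fx"]*z,(v-f["cy"])/f["fy"]*z,z],-1)
    V=np.linalg.inv(f["view"]); return c@V[:3,:3].T+V[:3,3]
def save(n,im): cv2.imwrite("pics/"+n,im[...,::-1])
E
python3 - <<'E'
from h import *
a=arm.grab_frame("top");b=arm.grab_frame("scene")
save("a.png",cv2.resize(np.hstack([a["frame"]]),None,fx=1.5,fy=1.5)); save("b.png",cv2.resize(b["frame"],None,fx=1.5,fy=1.5))
np.savez("a.npz",**a);np.savez("b.npz",**b)
print(np.linalg.inv(a["view"]).round(3),a["fx"]);print(np.linalg.inv(b["view"]).round(3),b["fx"]);s=arm.get_state();print(s)
E
```

```text
[[ 0.023 -0.991  0.13   0.413]
 [-1.    -0.025 -0.007  0.007]
 [ 0.01  -0.13  -0.991  1.006]
 [ 0.     0.     0.     1.   ]] 384.1221795399442
[[-0.543  0.728 -0.418  0.992]
 [ 0.84   0.464 -0.282  0.331]
 [-0.012 -0.504 -0.863  1.06 ]
 [ 0.     0.     0.     1.   ]] 454.4794924054279
{'t': 0.1, 'q': array([-9.80891439e-01,  3.59288638e-01,  1.11160974e-02, -3.05279558e-04,
       -1.22411733e+00, -2.88061790e-01]), 'qd': array([ 1.78748975e-03, -3.31804745e-03,  2.30303445e-03, -4.01536408e-04,
        1.39279761e-03,  5.20236453e-05]), 'joint_efforts': array([-2.38335007e-03, -5.84163237e+01,  2.93752205e+01,  7.01561719e+00,
        1.01577325e-02, -6.38546658e-05]), 'eef_pos': array([ 0.20045711, -0.64403471,  0.20791925]), 'ee_rot': array([ 3.14007911e+00, -1.49174607e-04, -2.83985338e+00]), 'force': array([-0.61716131, -0.39262376,  0.20647861]), 'moment': array([ 0.03841617, -0.02051613,  0.03371328]), 'gripper_force': 0.0, 'width': 0.08764724193889846}
```

View pics/a.png

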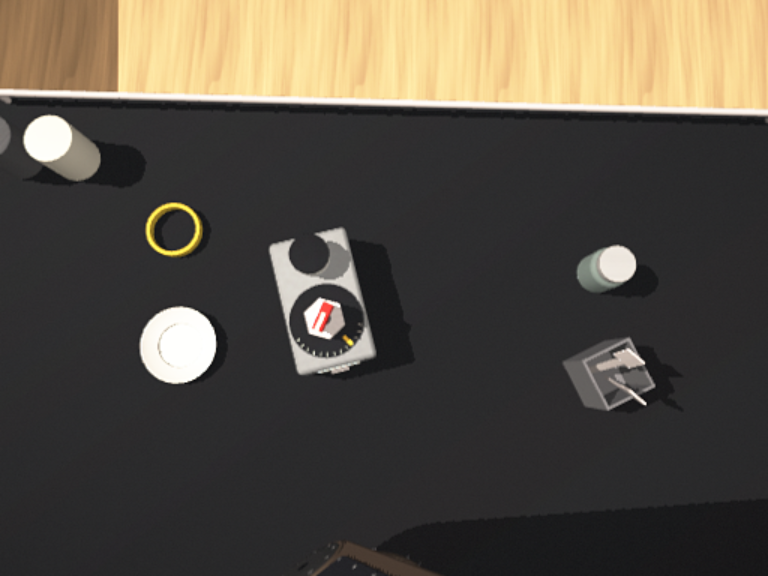

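View pics/b.png

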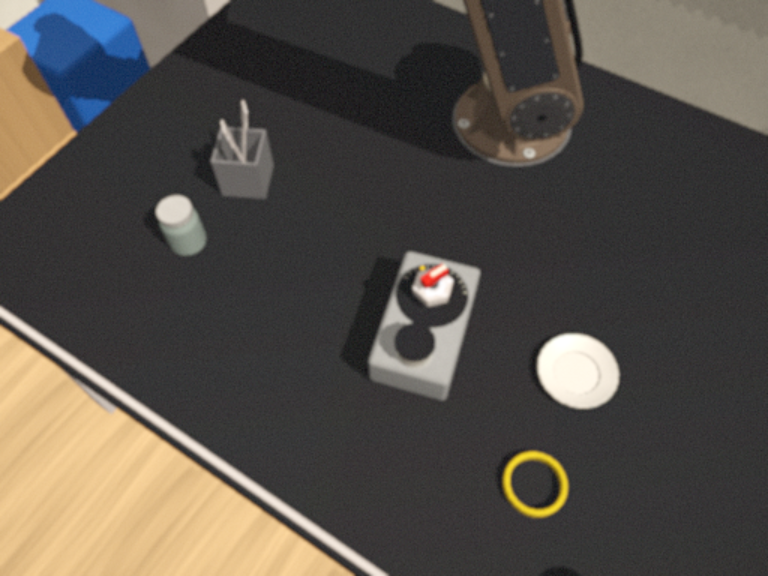

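The top view shows the mill with its dial at about (325,318), the tab at (348,341) and the hopper at (310,255), in 1.5x pixels. The knob's white line runs towards the lower left. The saucer, egg ring, jar and caddy are all well away from the mill. Next I'll enlarge the dial.

Run:
```python
from h import *
a=dict(np.load("a.npz"));b=dict(np.load("b.npz"))
save("c.png",np.hstack([cv2.resize(a["frame"][182:246,184:252],(400,376),interpolation=cv2.INTER_CUBIC),cv2.resize(b["frame"][168:222,260:317],(397,376),interpolation=cv2.INTER_CUBIC)]))
for n,f in(("a",a),("b",b)):
    W=world(f); im=f["frame"].astype(int); 
    print(n)
    def c(m,nm): 
        v,u=np.nonzero(m); print(nm,len(u),"px",u.mean().round(2),v.mean().round(2),"W",np.median(W[m],0).round(4)); return u.mean(),v.mean()
    dial=np.zeros(im.shape[:2],bool); 
    if n=="a": dial[186:242,188:248]=1
    else: dial[172:218,264:313]=1
    red=dial&(im[...,0]>120)&(im[...,1]<90); c(red,"red")
    yel=dial&(im[...,0]>130)&(im[...,1]>100)&(im[...,2]<80); u=c(yel,"yel"); print(pt(f,*u,.089).round(4))
    ring=dial&(W[...,2]>.117)&(W[...,2]<.125); u=c(ring,"ringtop")
    kt=dial&(W[...,2]>.15)&(W[...,2]<.162); u=c(kt,"knobtop"); print(pt(f,*u,.156).round(4))
    q=W[kt][:,:2]; cv=np.linalg.svd(q-q.mean(0))[2][0]; print("bar dir",np.degrees(np.arctan2(cv[1],cv[0])))
    hexm=dial&(W[...,2]>.1); u=c(hexm,"hex")
    h=(W[...,2]>.119)&(W[...,2]<.127)&~dial; hh=np.zeros_like(dial)
    if n=="a": hh[150:186,185:235]=1
    else: hh[210:250,255:295]=1
    u=c(h&hh,"hopper"); print(pt(f,*u,.123).round(4))
```

```text
a
red 75 px 216.29 209.25 W [0.497  0.0891 0.1532]
yel 15 px 231.33 226.53 W [0.4606 0.0587 0.0881]
[0.4594 0.058  0.089 ]
ringtop 338 px 216.41 212.88 W [0.4884 0.0875 0.1207]
knobtop 142 px 214.7 211.07 W [0.4897 0.0923 0.1538]
[0.4894 0.0922 0.156 ]
bar dir 158.9139746485292
hex 527 px 216.3 212.55 W [0.4875 0.0897 0.1217]
hopper 560 px 205.51 169.16 W [0.5904 0.1209 0.1224]
[0.59   0.1207 0.123 ]
b
red 82 px 287.72 186.01 W [0.5073 0.0964 0.1516]
yel 7 px 280.86 178.29 W [0.4597 0.0542 0.0869]
[0.4616 0.0549 0.089 ]
ringtop 282 px 287.71 194.05 W [0.5063 0.1045 0.1219]
knobtop 123 px 289.36 182.15 W [0.4955 0.096  0.1546]
[0.4966 0.096  0.156 ]
bar dir -21.619035761825742
hex 570 px 288.04 191.59 W [0.5052 0.1019 0.1231]
hopper 504 px 276.67 227.99 W [0.5989 0.1257 0.1239]
[0.5985 0.1251 0.123 ]
```

View pics/c.png

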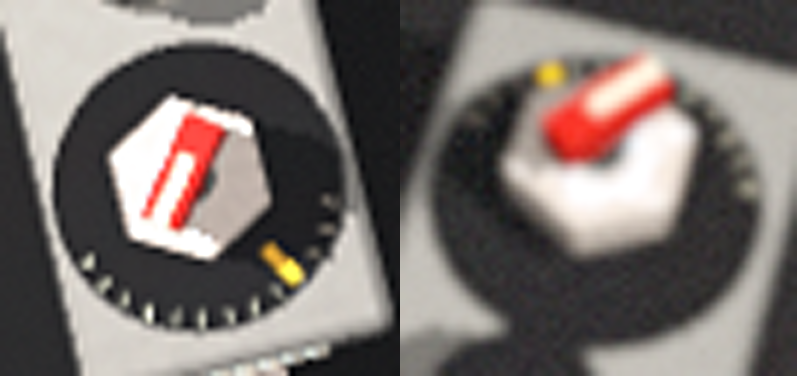

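The left crop (top camera) shows the hex ring with vertices near (173,94), (271,200), (208,260), (130,238) and (108,158). The dial spans columns 52-347 and rows 42-332. The white line runs from about (185,155) to (148,215) towards the lower left, and the tab is at (283,264). Next I'll fit the axis and angles.

Run:
```python
from h import *
a=dict(np.load("a.npz"));b=dict(np.load("b.npz"))
A=lambda x,y:(184+x*68/400-.5,182+y*64/376-.5)
B=lambda x,y:(260+(x-400)*57/397-.5,168+y*54/376-.5)
pA=lambda x,y,z:pt(a,*A(x,y),z)[:2]; pB=lambda x,y,z:pt(b,*B(x,y),z)[:2]
def circ(P):
    P=np.array(P);s=np.linalg.lstsq(np.c_[2*P,np.ones(len(P))],(P**2).sum(1),rcond=None)[0];return s[:2],np.sqrt(s[2]+s[0]**2+s[1]**2)
print("dialA",circ([pA(x,y,.0865) for x,y in((52,187),(347,190),(200,42),(200,332),(95,85),(305,85),(95,290),(305,290))]))
print("dialB",circ([pB(x,y,.0865) for x,y in((432,195),(760,200),(600,345),(470,295),(710,310),(480,95))]))
hA=np.array([pA(x,y,.121) for x,y in((173,94),(271,200),(208,260),(130,238),(108,158),(251,128))])
print("hexA",circ(hA)); c=circ(hA)[0]; print("vert angles mod60",np.degrees(np.arctan2(*(hA-c).T[::-1]))%60)
k=[pA(x,y,.156) for x,y in((162,222),(205,120))]; d=k[0]-k[1]; print("knob A",np.mean(k,0),np.linalg.norm(d),np.degrees(np.arctan2(d[1],d[0])))
k=[pA(x,y,.156) for x,y in((148,215),(185,153))]; d=k[0]-k[1]; print("white A",np.linalg.norm(d),np.degrees(np.arctan2(d[1],d[0])))
k=[pB(x,y,.156) for x,y in((660,70),(560,125))]; d=k[0]-k[1]; print("knob B",np.mean(k,0),np.linalg.norm(d),np.degrees(np.arctan2(d[1],d[0])))
for c in (circ(hA)[0],):
  for m in((.4594,.058),(.4616,.0549),pA(283,264,.089)): d=np.array(m)-c; print("mark",np.linalg.norm(d),np.degrees(np.arctan2(d[1],d[0])))
# bar by PCA of red+white top pixels in A
W=world(a); im=a["frame"].astype(int)
m=np.zeros((384,512),bool);m[186:242,188:248]=1;m&=(im[...,0]>120)&(im[...,1]<90)
v,u=np.nonzero(m);P=np.array([pt(a,x,y,.156)[:2] for x,y in zip(u,v)]);e=np.linalg.svd(P-P.mean(0))[2][0];print(P.mean(0),np.degrees(np.arctan2(e[1],e[0])),np.ptp((P-P.mean(0))@e))
# mill outline
for c1,c2 in(((2,30),(80,376)),((312,0),(398,320))):
  d=pA(*c1,.085)-pA(*c2,.085);print("mill side",np.degrees(np.arctan2(d[1],d[0])))
```

```text
dialA (array([0.49069288, 0.09239486]), np.float64(0.05982404302796182))
dialB (array([0.49510428, 0.0943565 ]), np.float64(0.05811010688217543))
hexA (array([0.49079511, 0.09379987]), np.float64(0.032899569050742476))
vert angles mod60 [12.40094392 16.55029853 15.51608329 17.66368245 17.29715512 10.51467019]
knob A [0.49045478 0.09225795] 0.04173001201429569 159.30380155680862
white A 0.027120645612181915 151.3028611595399
knob B [0.49466348 0.09577111] 0.040160058048508265 154.6828564958048
mark 0.04761600436387955 -131.24951619654897
mark 0.048636967360238925 -126.88894065865244
mark 0.04794367861570147 -130.56004344767865
[0.4935156  0.08884513] 165.4486053489057 0.04082648059543373
mill side 15.203919499255202
mill side 16.53477766351554
```

```bash
cat >> h.py <<'E'
from scipy.spatial.transform import Rotation as Ro
def go(x,y,z,yaw):
    """tool-frame shift (mm) and rotation vector to a tool-down pose, yaw in deg"""
    s=arm.get_state(); R=Ro.from_euler("xyz",s["ee_rot"]); T=Ro.from_euler("xyz",[np.pi,0,np.radians(yaw)])
    print("d mm",R.inv().apply(np.array([x,y,z])-s["eef_pos"]).round(4)*1000,"rot",(R.inv()*T).as_rotvec().round(4),"yaw",np.degrees(s["ee_rot"][2]).round(2),"t",s["t"])
E
python3 - <<'E'
from h import *
go(.492,.0935,.27,-164.5)
a=dict(np.load("a.npz"))
print(pt(a,410,248),pt(a,410,178))
E
```

```text
d mm [-497.5  617.7  -61.2] rot [ 0.0015 -0.0002  0.0312] yaw -162.71 t 0.1
[ 0.41915589 -0.40314446  0.00213179] [ 0.58511179 -0.36712033  0.10217617]
```

Request:
jog_arm([
  {"dz": -40},
  {"dz": -62, "dx": -30, "dy": 37},
  {"dx": -497, "dy": 618, "dz": -62, "rz": 0.031},
  {"dx": -497, "dy": 618, "dz": -62, "rz": 0.031},
  {"dx": -497, "dy": 618, "dz": -62, "rz": 0.031},
  {"dx": -497, "dy": 618, "dz": -62, "rz": 0.031},
  {"dx": -497, "dy": 618, "dz": -62, "rz": 0.031},
  {"dx": -497, "dy": 618, "dz": -62, "rz": 0.031},
], force=30)

```text
invalid input at $.targets[0]: expected keys dx, dy, dz, rx, ry, rz, gripper
```

```bash
python3 -c "
from h import *
go(.492,.0935,.2,-164.5)"
```

```text
d mm [-497.6  617.6    8.8] rot [ 0.0015 -0.0002  0.0312] yaw -162.71 t 0.1
```

All keys are required in every row.

Request:
jog_arm([
  {"dx": 0, "dy": 0, "dz": -40, "rx": 0, "ry": 0, "rz": 0, "gripper": 0},
  {"dx": -30, "dy": 37, "dz": -62, "rx": 0, "ry": 0, "rz": 0, "gripper": 0},
  {"dx": -497, "dy": 618, "dz": -62, "rx": 0, "ry": 0, "rz": 0.031, "gripper": 0},
  {"dx": -497, "dy": 618, "dz": -62, "rx": 0, "ry": 0, "rz": 0.031, "gripper": 0},
  {"dx": -497, "dy": 618, "dz": -62, "rx": 0, "ry": 0, "rz": 0.031, "gripper": 0},
  {"dx": -497, "dy": 618, "dz": -62, "rx": 0, "ry": 0, "rz": 0.031, "gripper": 0},
  {"dx": -497, "dy": 618, "dz": -62, "rx": 0, "ry": 0, "rz": 0.031, "gripper": 0},
  {"dx": -497, "dy": 618, "dz": -62, "rx": 0, "ry": 0, "rz": 0.031, "gripper": 0},
], force=30)

```text
t: 0.77
eef_pos: [0.3062, -0.3748, 0.2675]
ee_rot: [3.141, -0.0, -2.871]
force: [1.8, 0.4, 0.5]
width: 0.0875
gripper_force: 0.0
```

```bash
python3 -c "
from h import *
go(.492,.0935,.2,-164.5)"
```

```text
d mm [-304.1  401.7   67.6] rot [ 0.0003 -0.0001 -0.0002] yaw -164.51 t 0.7667
```

Request:
jog_arm([
  {"dx": -180, "dy": 237, "dz": 0, "rx": 0, "ry": 0, "rz": 0, "gripper": 0.1},
  {"dx": -180, "dy": 237, "dz": 0, "rx": 0, "ry": 0, "rz": 0, "gripper": 0.1},
  {"dx": -180, "dy": 237, "dz": 0, "rx": 0, "ry": 0, "rz": 0, "gripper": 0.1},
  {"dx": -180, "dy": 237, "dz": 0, "rx": 0, "ry": 0, "rz": 0, "gripper": 0.1},
  {"dx": -180, "dy": 237, "dz": 0, "rx": 0, "ry": 0, "rz": 0, "gripper": 0.1},
  {"dx": -180, "dy": 237, "dz": 0, "rx": 0, "ry": 0, "rz": 0, "gripper": 0.1},
  {"dx": -180, "dy": 237, "dz": 0, "rx": 0, "ry": 0, "rz": 0, "gripper": 0.1},
  {"dx": -180, "dy": 237, "dz": 0, "rx": 0, "ry": 0, "rz": 0, "gripper": 0.1},
])

```text
t: 1.43
eef_pos: [0.4179, -0.0957, 0.2677]
ee_rot: [3.141, 0.001, -2.867]
force: [0.6, -0.9, 0.6]
width: 0.0793
gripper_force: 0.0
```

```bash
python3 -c "
from h import *
go(.492,.0935,.2,-164.5)"
```

```text
d mm [-122.6  161.9   68. ] rot [0.0006 0.0011 0.0044] yaw -164.25 t 1.4333
```

Request:
jog_arm([
  {"dx": -122, "dy": 162, "dz": 0, "rx": 0, "ry": 0, "rz": 0, "gripper": 0.1},
  {"dx": -122, "dy": 162, "dz": 0, "rx": 0, "ry": 0, "rz": 0, "gripper": 0.1},
  {"dx": -122, "dy": 162, "dz": 0, "rx": 0, "ry": 0, "rz": 0, "gripper": 0.1},
  {"dx": -122, "dy": 162, "dz": 0, "rx": 0, "ry": 0, "rz": 0, "gripper": 0.1},
  {"dx": -122, "dy": 162, "dz": 0, "rx": 0, "ry": 0, "rz": 0, "gripper": 0.1},
  {"dx": -122, "dy": 162, "dz": 0, "rx": 0, "ry": 0, "rz": 0, "gripper": 0.1},
  {"dx": -122, "dy": 162, "dz": 0, "rx": 0, "ry": 0, "rz": 0, "gripper": 0.1},
  {"dx": -122, "dy": 162, "dz": 0, "rx": 0, "ry": 0, "rz": 0, "gripper": 0.1},
])

```text
t: 2.1
eef_pos: [0.4901, 0.0884, 0.2672]
ee_rot: [-3.141, -0.001, -2.87]
force: [0.4, -0.4, 0.2]
width: 0.0792
gripper_force: 0.0
```

```bash
python3 -c "
from h import *
go(.492,.0935,.2,-164.5);print(arm.get_state()['moment'],arm.get_state()['force'])
b=arm.grab_frame('scene');save('d.png',cv2.resize(b['frame'][120:260,220:380],(800,600),interpolation=cv2.INTER_CUBIC)[:, :])"
```

```text
d mm [-3.3  4.4 67.2] rot [-0.0003 -0.0013  0.001 ] yaw -164.44 t 2.1
[-0.036356    0.02010602 -0.02871188] [ 0.3940359  -0.36240245  0.20143627]
```

View pics/d.png

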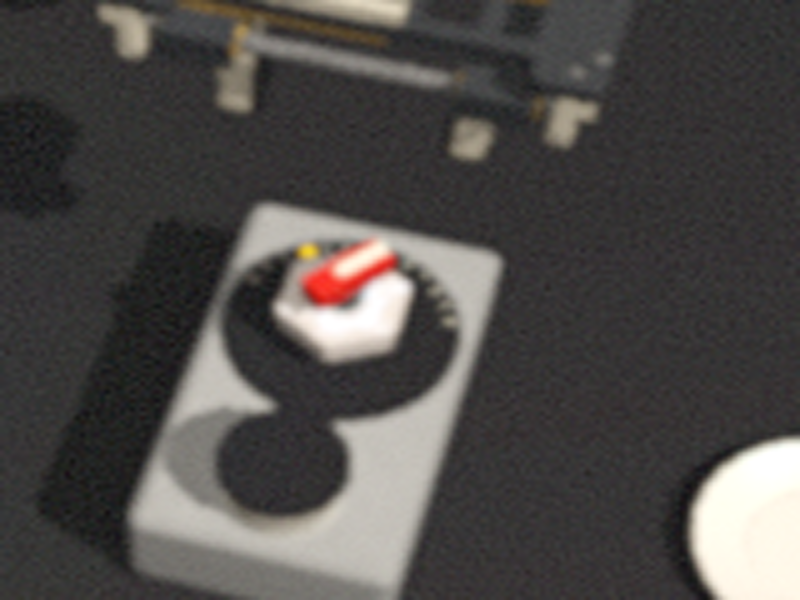

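The gripper is over the mill: its fingertips are at about (235,85) and (475,135) in the crop, and the jaws straddle the knob line. I'll lower it.

Request:
jog_arm([
  {"dx": -2, "dy": 3, "dz": 30, "rx": 0, "ry": 0, "rz": 0, "gripper": 0.1},
  {"dx": -2, "dy": 3, "dz": 60, "rx": 0, "ry": 0, "rz": 0, "gripper": 0.1},
  {"dx": -2, "dy": 3, "dz": 75, "rx": 0, "ry": 0, "rz": 0, "gripper": 0.1},
  {"dx": -2, "dy": 3, "dz": 75, "rx": 0, "ry": 0, "rz": 0, "gripper": 0.1},
  {"dx": -2, "dy": 3, "dz": 75, "rx": 0, "ry": 0, "rz": 0, "gripper": 0.1},
  {"dx": -2, "dy": 3, "dz": 75, "rx": 0, "ry": 0, "rz": 0, "gripper": 0.1},
  {"dx": -2, "dy": 3, "dz": 75, "rx": 0, "ry": 0, "rz": 0, "gripper": 0.1},
  {"dx": -2, "dy": 3, "dz": 75, "rx": 0, "ry": 0, "rz": 0, "gripper": 0.1},
])

```text
t: 2.82
eef_pos: [0.4923, 0.092, 0.1941]
ee_rot: [3.141, 0.002, -2.871]
force: [-0.2, 0.8, 0.1]
width: 0.0787
gripper_force: 0.0
```

```bash
python3 -c "
from h import *
go(.492,.0935,.124,-164.5);print(arm.get_state()['moment'],arm.get_state()['force'])"
```

```text
d mm [ 0.1  1.5 70.1] rot [0.0005 0.0024 0.    ] yaw -164.5 t 2.8167
[ 0.03934228 -0.01019786 -0.0169095 ] [-0.20476393  0.75720104  0.07143113]
```

Request:
jog_arm([
  {"dx": 0, "dy": 1.5, "dz": 15, "rx": 0, "ry": 0, "rz": 0, "gripper": 0.1},
  {"dx": 0, "dy": 1.5, "dz": 30, "rx": 0, "ry": 0, "rz": 0, "gripper": 0.1},
  {"dx": 0, "dy": 1.5, "dz": 45, "rx": 0, "ry": 0, "rz": 0, "gripper": 0.1},
  {"dx": 0, "dy": 1.5, "dz": 58, "rx": 0, "ry": 0, "rz": 0, "gripper": 0.1},
  {"dx": 0, "dy": 1.5, "dz": 66, "rx": 0, "ry": 0, "rz": 0, "gripper": 0.1},
  {"dx": 0, "dy": 1.5, "dz": 70, "rx": 0, "ry": 0, "rz": 0, "gripper": 0.1},
  {"dx": 0, "dy": 1.5, "dz": 70, "rx": 0, "ry": 0, "rz": 0, "gripper": 0.1},
  {"dx": 0, "dy": 1.5, "dz": 70, "rx": 0, "ry": 0, "rz": 0, "gripper": 0.1},
])

```text
t: 3.48
eef_pos: [0.4917, 0.0935, 0.1234]
ee_rot: [-3.142, 0.001, -2.871]
force: [0.6, 0.3, 0.9]
width: 0.0788
gripper_force: 0.0
```

Request:
jog_arm([
  {"dx": 0, "dy": 0, "dz": 0, "rx": 0, "ry": 0, "rz": 0, "gripper": 0.2},
  {"dx": 0, "dy": 0, "dz": 0, "rx": 0, "ry": 0, "rz": 0, "gripper": 0.25},
  {"dx": 0, "dy": 0, "dz": 0, "rx": 0, "ry": 0, "rz": 0, "gripper": 0.28},
  {"dx": 0, "dy": 0, "dz": 0, "rx": 0, "ry": 0, "rz": 0, "gripper": 0.3},
  {"dx": 0, "dy": 0, "dz": 0, "rx": 0, "ry": 0, "rz": 0, "gripper": 0.32},
  {"dx": 0, "dy": 0, "dz": 0, "rx": 0, "ry": 0, "rz": 0, "gripper": 0.34},
  {"dx": 0, "dy": 0, "dz": 0, "rx": 0, "ry": 0, "rz": 0, "gripper": 0.36},
  {"dx": 0, "dy": 0, "dz": 0, "rx": 0, "ry": 0, "rz": 0, "gripper": 0.38},
], force=15)

```text
t: 4.15
eef_pos: [0.4913, 0.0934, 0.1227]
ee_rot: [-3.142, 0.0, -2.871]
force: [-0.2, -0.8, -0.1]
width: 0.0555
gripper_force: 0.0
```

```bash
python3 -c "
from h import *
go(.492,.0935,.124,-164.5);s=arm.get_state();print(s['moment'],s['force'],s['width'],s['gripper_force'])
R=Ro.from_euler('xyz',s['ee_rot']);print('F tool',R.inv().apply(s['force']))"
```

```text
d mm [-0.8 -0.1 -1.3] rot [-0.      0.      0.0003] yaw -164.48 t 4.15
[-0.01548849  0.00732801 -0.00252497] [-0.24797642 -0.75779065 -0.12635685] 0.05548776230136089 0.0
F tool [ 0.4416511  -0.66383938  0.12635904]
```

Request:
jog_arm([
  {"dx": 0, "dy": 0, "dz": 0, "rx": 0, "ry": 0, "rz": 0, "gripper": 0.5},
  {"dx": 0, "dy": 0, "dz": 0, "rx": 0, "ry": 0, "rz": 0, "gripper": 0.5},
  {"dx": 0, "dy": 0, "dz": 0, "rx": 0, "ry": 0, "rz": 0, "gripper": 0.5},
  {"dx": 0, "dy": 0, "dz": 0, "rx": 0, "ry": 0, "rz": 0, "gripper": 0.5},
  {"dx": 0, "dy": 0, "dz": 0, "rx": 0, "ry": 0, "rz": 0, "gripper": 0.5},
  {"dx": 0, "dy": 0, "dz": 0, "rx": 0, "ry": 0, "rz": -0.03, "gripper": 0.5},
  {"dx": 0, "dy": 0, "dz": 0, "rx": 0, "ry": 0, "rz": -0.06, "gripper": 0.5},
  {"dx": 0, "dy": 0, "dz": 0, "rx": 0, "ry": 0, "rz": -0.1, "gripper": 0.5},
], force=60)

```text
t: 4.82
eef_pos: [0.4912, 0.0934, 0.1227]
ee_rot: [-3.142, -0.0, -2.769]
force: [0.3, 0.2, -0.1]
width: 0.044
gripper_force: 0.0
```

```bash
cat >> h.py <<'E'
def st():
    s=arm.get_state();R=Ro.from_euler('xyz',s['ee_rot']);print('t',round(s['t'],2),'pos',s['eef_pos'].round(4),'yaw',np.degrees(s['ee_rot'][2]).round(2),'F tool',R.inv().apply(s['force']).round(2),'M tool',R.inv().apply(s['moment']).round(3),'w',s['width'].round(4),s['gripper_force'],'q6',s['q'][5].round(2))
E
python3 -c "
from h import *
st()"
```

```text
Traceback (most recent call last):
  File "h.py", line 20, in st
    s=arm.get_state();R=Ro.from_euler('xyz',s['ee_rot']);print('t',round(s['t'],2),'pos',s['eef_pos'].round(4),'yaw',np.degrees(s['ee_rot'][2]).round(2),'F tool',R.inv().apply(s['force']).round(2),'M tool',R.inv().apply(s['moment']).round(3),'w',s['width'].round(4),s['gripper_force'],'q6',s['q'][5].round(2))
                                                                                                                                                                                                                                                      ^^^^^^^^^^^^^^^^
AttributeError: 'float' object has no attribute 'round'
```

Width is 44 mm with no grip force, so the jaws aren't holding the ring. I'll look.

```bash
sed -i "s/s\['width'\].round(4)/round(s['width'],4)/" h.py; python3 -c "
from h import *
st()
b=arm.grab_frame('scene');a=arm.grab_frame('top');np.savez('b2.npz',**b);np.savez('a2.npz',**a)
save('e.png',np.hstack([cv2.resize(b['frame'][140:240,240:340],(400,400),interpolation=cv2.INTER_CUBIC),cv2.resize(a['frame'][160:260,160:260],(400,400),interpolation=cv2.INTER_CUBIC)]))"
```

```text
t 4.82 pos [0.4912 0.0934 0.1227] yaw -158.67 F tool [-0.4   0.08  0.06] M tool [-0.053  0.039 -0.023] w 0.044 0.0 q6 -1.78
```

View pics/e.png

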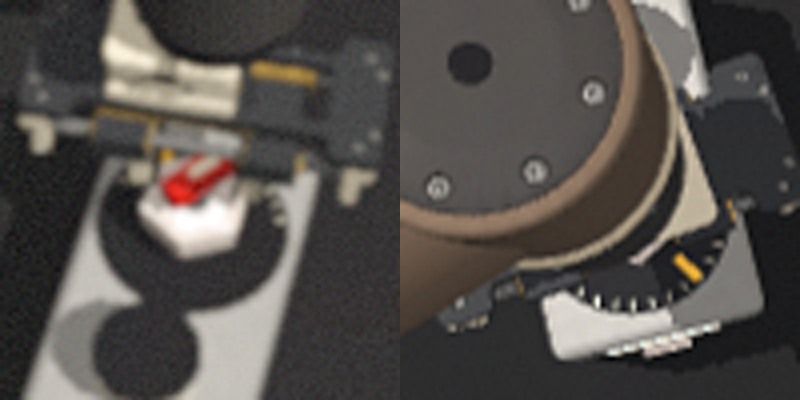

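The scene crop (left) shows the fingers near (135,170) and (250,190), which looks behind the ring on the robot's side. I'll check this numerically against the calibration.

Run:
```python
from h import *
b=dict(np.load("b2.npz")); a=dict(np.load("a2.npz"))
s=arm.get_state(); R=Ro.from_euler('xyz',s['ee_rot'])
c=lambda f,p:(np.array(px(f,p))-[240,140]+.5)*4
print("TCP b",c(b,s['eef_pos']))
for sg in(-1,1): print("tip",c(b,s['eef_pos']+R.apply([0,sg*.022,.022])), "world",s['eef_pos']+R.apply([0,sg*.022,.022]))
print("ring centre exp",c(b,(.4915,.0935,.121)),"knob exp",c(b,(.4915,.0935,.156)))
W=world(b)
for x,y in((190,240),(150,220),(185,190),(215,170),(240,210),(135,170),(250,190),(265,195),(180,140)): print((x,y),W[int(140+y/4),int(240+x/4)].round(4))
```

```text
TCP b [197.06930689 190.76699628]
tip [159.41526519 202.99748873] world [0.49925561 0.07287186 0.10073758]
tip [230.96166715 215.20670646] world [0.48328176 0.11386986 0.10073695]
ring centre exp [196.89979412 192.61936872] knob exp [200.15345453 162.20549436]
(190, 240) [0.5221 0.107  0.1198]
(150, 220) [0.5188 0.0777 0.1109]
(185, 190) [0.5115 0.0959 0.155 ]
(215, 170) [0.4903 0.1023 0.1534]
(240, 210) [0.486  0.1216 0.1184]
(135, 170) [0.5163 0.0637 0.1554]
(250, 190) [0.4888 0.1258 0.1498]
(265, 195) [0.4523 0.1218 0.0887]
(180, 140) [0.5238 0.0968 0.2248]
```

Run:
```python
from h import *
b=dict(np.load("b2.npz")); W=world(b)
for u in(274,276,300,302,304):
    print(u,[(v,*(W[v,u]*1000).astype(int)) for v in range(174,194,2)])
print(arm.tcp_to_tips,[n for n in dir(arm) if n[0]!='_'])
print(arm.get_state()['q'])
```

```text
274 [(174, np.int64(539), np.int64(78), np.int64(233)), (176, np.int64(540), np.int64(79), np.int64(228)), (178, np.int64(538), np.int64(78), np.int64(215)), (180, np.int64(513), np.int64(64), np.int64(161)), (182, np.int64(514), np.int64(65), np.int64(154)), (184, np.int64(515), np.int64(65), np.int64(146)), (186, np.int64(488), np.int64(51), np.int64(86)), (188, np.int64(494), np.int64(55), np.int64(88)), (190, np.int64(498), np.int64(57), np.int64(86)), (192, np.int64(502), np.int64(60), np.int64(85))]
276 [(174, np.int64(536), np.int64(81), np.int64(232)), (176, np.int64(538), np.int64(82), np.int64(228)), (178, np.int64(538), np.int64(82), np.int64(219)), (180, np.int64(512), np.int64(69), np.int64(163)), (182, np.int64(513), np.int64(70), np.int64(157)), (184, np.int64(514), np.int64(70), np.int64(150)), (186, np.int64(486), np.int64(56), np.int64(87)), (188, np.int64(491), np.int64(59), np.int64(88)), (190, np.int64(513), np.int64(71), np.int64(121)), (192, np.int64(517), np.int64(73), np.int64(119))]
300 [(174, np.int64(482), np.int64(113), np.int64(187)), (176, np.int64(509)
[... 969 characters left out ...]
)]
304 [(174, np.int64(502), np.int64(131), np.int64(230)), (176, np.int64(507), np.int64(134), np.int64(231)), (178, np.int64(510), np.int64(136), np.int64(228)), (180, np.int64(514), np.int64(138), np.int64(227)), (182, np.int64(515), np.int64(139), np.int64(222)), (184, np.int64(516), np.int64(140), np.int64(215)), (186, np.int64(491), np.int64(131), np.int64(162)), (188, np.int64(491), np.int64(132), np.int64(154)), (190, np.int64(458), np.int64(119), np.int64(85)), (192, np.int64(464), np.int64(123), np.int64(88))]
0.022 ['Unreachable', 'get_state', 'grab_frame', 'job_done', 'tcp_to_tips']
[ 5.81476349e-01  1.48070553e-01 -4.87586688e-01  2.31125301e-05
 -9.35120999e-01 -1.78075565e+00]
```

Depth readings put the fingertips at about z = 0.147, but the state implies 0.101. The body underside is also about 46 mm higher than expected. The ring and knob heights in the same picture match the task, so the reported z is roughly 45 mm below the truth. I'll reopen, undo the small turn, lower in part and measure again.

Request:
jog_arm([
  {"dx": 0, "dy": 0, "dz": 0, "rx": 0, "ry": 0, "rz": 0, "gripper": 0.1},
  {"dx": 0, "dy": 0, "dz": 0, "rx": 0, "ry": 0, "rz": 0.05, "gripper": 0.1},
  {"dx": 0, "dy": 0, "dz": 0, "rx": 0, "ry": 0, "rz": 0.1, "gripper": 0.1},
  {"dx": 0, "dy": 0, "dz": 0, "rx": 0, "ry": 0, "rz": 0.1, "gripper": 0.1},
  {"dx": 0, "dy": 0, "dz": 5, "rx": 0, "ry": 0, "rz": 0.1, "gripper": 0.1},
  {"dx": 0, "dy": 0, "dz": 10, "rx": 0, "ry": 0, "rz": 0.1, "gripper": 0.1},
  {"dx": 0, "dy": 0, "dz": 15, "rx": 0, "ry": 0, "rz": 0.1, "gripper": 0.1},
  {"dx": 0, "dy": 0, "dz": 20, "rx": 0, "ry": 0, "rz": 0.1, "gripper": 0.1},
])

```text
t: 5.58
eef_pos: [0.491, 0.0932, 0.1019]
ee_rot: [-3.142, -0.001, -2.87]
force: [0.4, -1.3, -0.4]
width: 0.0786
gripper_force: 0.0
```

Run:
```python
from h import *
st()
b=arm.grab_frame("scene"); W=world(b); s=arm.get_state(); R=Ro.from_euler('xyz',s['ee_rot'])
v,u=np.mgrid[:384,:512]; m=(u>255)&(u<325)&(v>150)&(v<225)&(W[...,2]>.1)&(W[...,2]<.26)
T=R.inv().apply(W[m]-s['eef_pos'])*1000   # tool frame
k=(abs(T[:,1])>38)&(abs(T[:,0])<20)
for lo in range(-110,30,10):
    q=T[k&(T[:,2]>=lo)&(T[:,2]<lo+10)]; print(lo,len(q),q.mean(0).round(1) if len(q) else'', (q[:,1].min().round(),q[:,1].max().round()) if len(q) else '')
save("f.png",cv2.resize(b['frame'][140:240,240:340],(600,600),interpolation=cv2.INTER_CUBIC))
```

```text
t 5.58 pos [0.491  0.0932 0.1019] yaw -164.46 F tool [-0.   -1.36  0.44] M tool [ 0.05   0.032 -0.006] w 0.0786 0.0 q6 -1.88
-110 57 [   4.2   55.  -108.6] (np.float64(44.0), np.float64(66.0))
-100 2 [-18.4 -42.8 -94.6] (np.float64(-43.0), np.float64(-43.0))
-90 3 [-11.2 -43.1 -81.3] (np.float64(-44.0), np.float64(-43.0))
-80 2 [ -4.7 -41.6 -72.1] (np.float64(-43.0), np.float64(-40.0))
-70 9 [ -2.9 -24.2 -64.9] (np.float64(-46.0), np.float64(40.0))
-60 12 [ -9.8 -35.6 -55.4] (np.float64(-48.0), np.float64(40.0))
-50 20 [-11.3 -15.5 -44.1] (np.float64(-50.0), np.float64(55.0))
-40 33 [-12.1  -3.2 -34.8] (np.float64(-53.0), np.float64(54.0))
-30 19 [-11.8  -6.4 -27. ] (np.float64(-53.0), np.float64(55.0))
-20 2 [ -9.4 -40.3 -18.9] (np.float64(-41.0), np.float64(-40.0))
-10 0  
0 0  
10 0  
20 0
```

View pics/f.png

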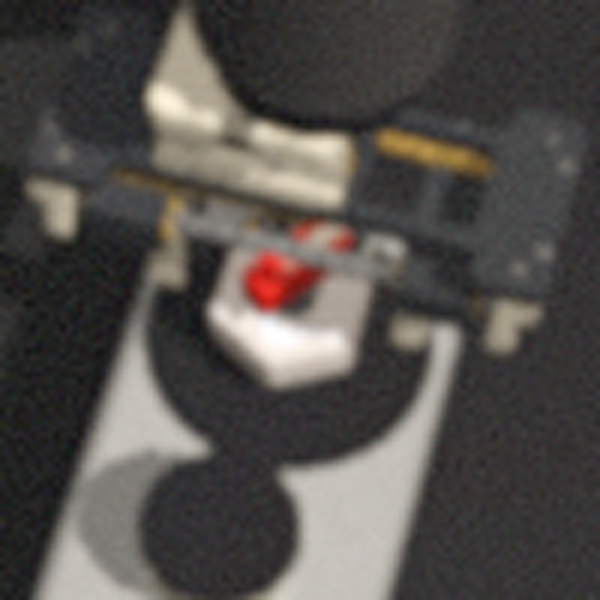

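The fingertips are at about real z = 0.122, straddling the ring near (170,270) and (410,335) in the crop. So the offset is about 42 mm and I'll descend another 20 mm.

Request:
jog_arm([
  {"dx": 0, "dy": 0, "dz": 5, "rx": 0, "ry": 0, "rz": 0, "gripper": 0.1},
  {"dx": 0, "dy": 0, "dz": 10, "rx": 0, "ry": 0, "rz": 0, "gripper": 0.1},
  {"dx": 0, "dy": 0, "dz": 15, "rx": 0, "ry": 0, "rz": 0, "gripper": 0.1},
  {"dx": 0, "dy": 0, "dz": 20, "rx": 0, "ry": 0, "rz": 0, "gripper": 0.1},
  {"dx": 0, "dy": 0, "dz": 20, "rx": 0, "ry": 0, "rz": 0, "gripper": 0.2},
  {"dx": 0, "dy": 0, "dz": 20, "rx": 0, "ry": 0, "rz": 0, "gripper": 0.26},
  {"dx": 0, "dy": 0, "dz": 20, "rx": 0, "ry": 0, "rz": 0, "gripper": 0.28},
  {"dx": 0, "dy": 0, "dz": 20, "rx": 0, "ry": 0, "rz": 0, "gripper": 0.3},
], force=15)

```text
t: 6.3
eef_pos: [0.4914, 0.0935, 0.083]
ee_rot: [3.142, 0.0, -2.871]
force: [1.3, 0.2, -0.2]
width: 0.0628
gripper_force: 0.0
```

```bash
python3 -c "
from h import *
st()"
```

```text
t 6.3 pos [0.4914 0.0935 0.083 ] yaw -164.48 F tool [-1.35 -0.12  0.2 ] M tool [ 0.022 -0.023 -0.036] w 0.0628 0.0 q6 -1.88
```

Now I'll close gently.

Request:
jog_arm([
  {"dx": 0, "dy": 0, "dz": 0, "rx": 0, "ry": 0, "rz": 0, "gripper": 0.32},
  {"dx": 0, "dy": 0, "dz": 0, "rx": 0, "ry": 0, "rz": 0, "gripper": 0.34},
  {"dx": 0, "dy": 0, "dz": 0, "rx": 0, "ry": 0, "rz": 0, "gripper": 0.36},
  {"dx": 0, "dy": 0, "dz": 0, "rx": 0, "ry": 0, "rz": 0, "gripper": 0.38},
  {"dx": 0, "dy": 0, "dz": 0, "rx": 0, "ry": 0, "rz": 0, "gripper": 0.4},
  {"dx": 0, "dy": 0, "dz": 0, "rx": 0, "ry": 0, "rz": 0, "gripper": 0.42},
  {"dx": 0, "dy": 0, "dz": 0, "rx": 0, "ry": 0, "rz": 0, "gripper": 0.44},
  {"dx": 0, "dy": 0, "dz": 0, "rx": 0, "ry": 0, "rz": 0, "gripper": 0.44},
])

```text
t: 6.97
eef_pos: [0.4913, 0.0937, 0.0829]
ee_rot: [3.141, 0.0, -2.871]
force: [-2.0, 4.4, 2.2]
width: 0.056
gripper_force: 15.0
```

```bash
python3 -c "
from h import *
st()"
```

```text
t 6.97 pos [0.4913 0.0937 0.0829] yaw -164.47 F tool [ 0.76  4.75 -2.16] M tool [-1.662  0.635 -0.166] w 0.056 15.00414714217186 q6 -1.88
```

Width is 56.0 mm and the side forces are small, so the ring is gripped squarely. I'll grip firmly and loosen (anticlockwise = negative rz).

Request:
jog_arm([
  {"dx": 0, "dy": 0, "dz": 0, "rx": 0, "ry": 0, "rz": 0, "gripper": 0.5},
  {"dx": 0, "dy": 0, "dz": 0, "rx": 0, "ry": 0, "rz": 0, "gripper": 0.5},
  {"dx": 0, "dy": 0, "dz": 0, "rx": 0, "ry": 0, "rz": 0, "gripper": 0.5},
  {"dx": 0, "dy": 0, "dz": 0, "rx": 0, "ry": 0, "rz": -0.05, "gripper": 0.5},
  {"dx": 0, "dy": 0, "dz": 0, "rx": 0, "ry": 0, "rz": -0.12, "gripper": 0.5},
  {"dx": 0, "dy": 0, "dz": 0, "rx": 0, "ry": 0, "rz": -0.2, "gripper": 0.5},
  {"dx": 0, "dy": 0, "dz": 0, "rx": 0, "ry": 0, "rz": -0.28, "gripper": 0.5},
  {"dx": 0, "dy": 0, "dz": 0, "rx": 0, "ry": 0, "rz": -0.36, "gripper": 0.5},
], force=60)

```text
t: 7.63
eef_pos: [0.4915, 0.0933, 0.0829]
ee_rot: [-3.141, 0.0, -2.508]
force: [0.1, 1.1, 2.3]
width: 0.0557
gripper_force: 59.9
```

```bash
python3 -c "
from h import *
st()"
```

```text
t 7.63 pos [0.4915 0.0933 0.0829] yaw -143.7 F tool [-0.73  0.88 -2.27] M tool [-0.432 -0.034  0.493] w 0.0557 59.94064807891846 q6 -1.52
```

Request:
jog_arm([
  {"dx": 0, "dy": 0, "dz": 0, "rx": 0, "ry": 0, "rz": -0.08, "gripper": 0.5},
  {"dx": 0, "dy": 0, "dz": 0, "rx": 0, "ry": 0, "rz": -0.16, "gripper": 0.5},
  {"dx": 0, "dy": 0, "dz": 0, "rx": 0, "ry": 0, "rz": -0.24, "gripper": 0.5},
  {"dx": 0, "dy": 0, "dz": 0, "rx": 0, "ry": 0, "rz": -0.32, "gripper": 0.5},
  {"dx": 0, "dy": 0, "dz": 0, "rx": 0, "ry": 0, "rz": -0.4, "gripper": 0.5},
  {"dx": 0, "dy": 0, "dz": 0, "rx": 0, "ry": 0, "rz": -0.48, "gripper": 0.5},
  {"dx": 0, "dy": 0, "dz": 0, "rx": 0, "ry": 0, "rz": -0.56, "gripper": 0.5},
  {"dx": 0, "dy": 0, "dz": 0, "rx": 0, "ry": 0, "rz": -0.64, "gripper": 0.5},
])

```text
t: 8.3
eef_pos: [0.4922, 0.0928, 0.0829]
ee_rot: [-3.14, -0.0, -1.868]
force: [5.1, -3.4, -0.1]
width: 0.0554
gripper_force: 59.9
```

```bash
python3 -c "
from h import *
st()"
```

```text
t 8.3 pos [0.4922 0.0928 0.0829] yaw -107.03 F tool [ 1.81 -5.85  0.13] M tool [1.521 0.487 0.627] w 0.0554 59.938979744911194 q6 -0.88
```

Request:
jog_arm([
  {"dx": 0, "dy": 0, "dz": 0, "rx": 0, "ry": 0, "rz": -0.02, "gripper": 0.5},
  {"dx": 0, "dy": 0, "dz": 0, "rx": 0, "ry": 0, "rz": -0.04, "gripper": 0.5},
  {"dx": 0, "dy": 0, "dz": 0, "rx": 0, "ry": 0, "rz": -0.06, "gripper": 0.5},
  {"dx": 0, "dy": 0, "dz": 0, "rx": 0, "ry": 0, "rz": -0.07, "gripper": 0.5},
  {"dx": 0, "dy": 0, "dz": 0, "rx": 0, "ry": 0, "rz": -0.08, "gripper": 0.5},
  {"dx": 0, "dy": 0, "dz": 0, "rx": 0, "ry": 0, "rz": -0.09, "gripper": 0.5},
  {"dx": 0, "dy": 0, "dz": 0, "rx": 0, "ry": 0, "rz": -0.1, "gripper": 0.5},
  {"dx": 0, "dy": 0, "dz": 0, "rx": 0, "ry": 0, "rz": -0.11, "gripper": 0.5},
])

```text
t: 8.97
eef_pos: [0.4923, 0.0927, 0.0829]
ee_rot: [-3.14, -0.0, -1.761]
force: [5.0, -3.1, -0.4]
width: 0.0558
gripper_force: 59.9
```

```bash
python3 -c "
from h import *
st()"
```

```text
t 8.97 pos [0.4923 0.0927 0.0829] yaw -100.92 F tool [ 2.13 -5.49  0.43] M tool [1.572 0.716 0.526] w 0.0558 59.941781759262085 q6 -0.77
```

The ring ran 1.1 rad anticlockwise at a friction of about 0.5 N m. I'll release, rise to knob height and turn towards the bar.

Request:
jog_arm([
  {"dx": 0, "dy": 0, "dz": 0, "rx": 0, "ry": 0, "rz": 0, "gripper": 0.1},
  {"dx": 0, "dy": 0, "dz": 0, "rx": 0, "ry": 0, "rz": 0, "gripper": 0.1},
  {"dx": -0.2, "dy": -1, "dz": 0, "rx": 0, "ry": 0, "rz": 0, "gripper": 0.1},
  {"dx": -0.2, "dy": -1, "dz": -10, "rx": 0, "ry": 0, "rz": 0, "gripper": 0.1},
  {"dx": -0.2, "dy": -1, "dz": -24, "rx": 0, "ry": 0, "rz": 0, "gripper": 0.1},
  {"dx": -0.2, "dy": -1, "dz": -34, "rx": 0, "ry": 0, "rz": -0.1, "gripper": 0.1},
  {"dx": -0.2, "dy": -1, "dz": -34, "rx": 0, "ry": 0, "rz": -0.22, "gripper": 0.1},
  {"dx": -0.2, "dy": -1, "dz": -34, "rx": 0, "ry": 0, "rz": -0.34, "gripper": 0.1},
])

```text
t: 9.63
eef_pos: [0.4929, 0.0937, 0.1183]
ee_rot: [-3.14, 0.001, -1.415]
force: [-0.3, -0.0, 0.7]
width: 0.0788
gripper_force: 0.0
```

Request:
jog_arm([
  {"dx": 0, "dy": 0, "dz": 0, "rx": 0, "ry": 0, "rz": -0.12, "gripper": 0.1},
  {"dx": 0, "dy": 0, "dz": 0, "rx": 0, "ry": 0, "rz": -0.24, "gripper": 0.1},
  {"dx": 0, "dy": 0, "dz": 0, "rx": 0, "ry": 0, "rz": -0.36, "gripper": 0.1},
  {"dx": 0, "dy": 0, "dz": 0, "rx": 0, "ry": 0, "rz": -0.48, "gripper": 0.1},
  {"dx": 0, "dy": 0, "dz": 0, "rx": 0, "ry": 0, "rz": -0.6, "gripper": 0.1},
  {"dx": 0, "dy": 0, "dz": 0, "rx": 0, "ry": 0, "rz": -0.72, "gripper": 0.1},
  {"dx": 0, "dy": 0, "dz": 0, "rx": 0, "ry": 0, "rz": -0.84, "gripper": 0.1},
  {"dx": 0, "dy": 0, "dz": 0, "rx": 0, "ry": 0, "rz": -0.96, "gripper": 0.1},
])

```text
t: 10.3
eef_pos: [0.4924, 0.0935, 0.1176]
ee_rot: [-3.141, -0.0, -0.455]
force: [-0.1, -0.1, 0.4]
width: 0.0788
gripper_force: 0.0
```

Run:
```python
from h import *
st(); go(.4924,.0934,.116,-22)
b=arm.grab_frame("scene"); W=world(b); s=arm.get_state()
v,u=np.mgrid[:384,:512]; im=b['frame'].astype(int); m=(u>255)&(u<325)&(v>150)&(v<225)&(W[...,2]>.1)&(W[...,2]<.26)
R=Ro.from_euler('xyz',s['ee_rot']);T=R.inv().apply(W[m]-s['eef_pos'])*1000
k=(abs(T[:,1])>30)&(abs(T[:,0])<20)&(T[:,2]>-40); print(len(T[k]),np.sort(T[k][:,2])[-8:].round(1))
save("g.png",cv2.resize(b['frame'][150:220,250:320],(600,600),interpolation=cv2.INTER_CUBIC))
```

```text
t 10.3 pos [0.4924 0.0935 0.1176] yaw -26.05 F tool [-0.07  0.1  -0.39] M tool [-0.098 -0.079 -0.021] w 0.0788 0.0 q6 0.54
d mm [0.  0.1 1.6] rot [-0.0004 -0.0004 -0.0707] yaw -26.05 t 10.3
31 [-23.3 -23.  -21.2 -20.3 -19.7 -19.4 -18.8 -17.2]
```

View pics/g.png

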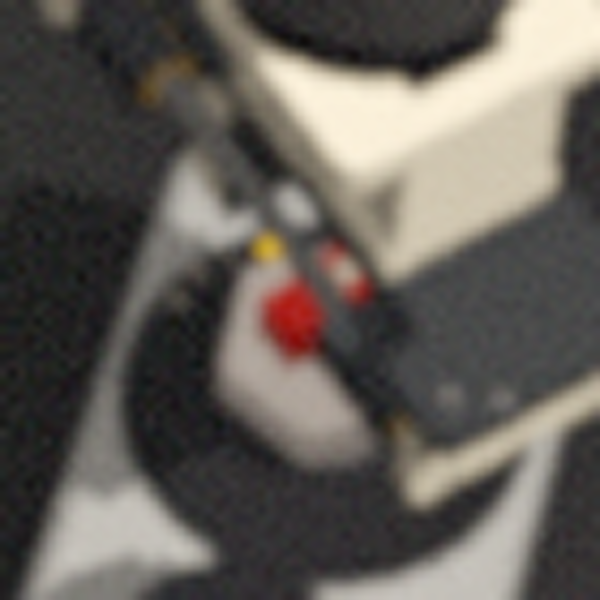

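The red bar at (300,320) lies between the jaws, with the bar across the jaw line as planned. I'll finish the turn and close on the knob.

Request:
jog_arm([
  {"dx": 0, "dy": 0, "dz": 0, "rx": 0, "ry": 0, "rz": -0.07, "gripper": 0.3},
  {"dx": 0, "dy": 0, "dz": 0, "rx": 0, "ry": 0, "rz": -0.07, "gripper": 0.5},
  {"dx": 0, "dy": 0, "dz": 0, "rx": 0, "ry": 0, "rz": -0.07, "gripper": 0.7},
  {"dx": 0, "dy": 0, "dz": 0, "rx": 0, "ry": 0, "rz": -0.07, "gripper": 0.75},
  {"dx": 0, "dy": 0, "dz": 0, "rx": 0, "ry": 0, "rz": -0.07, "gripper": 0.78},
  {"dx": 0, "dy": 0, "dz": 0, "rx": 0, "ry": 0, "rz": -0.07, "gripper": 0.81},
  {"dx": 0, "dy": 0, "dz": 0, "rx": 0, "ry": 0, "rz": -0.07, "gripper": 0.83},
  {"dx": 0, "dy": 0, "dz": 0, "rx": 0, "ry": 0, "rz": -0.07, "gripper": 0.85},
], force=10)

```text
t: 11.02
eef_pos: [0.4922, 0.0933, 0.1167]
ee_rot: [3.142, 0.0, -0.391]
force: [-0.0, -0.0, -0.7]
width: 0.0312
gripper_force: 0.0
```

Request:
jog_arm([
  {"dx": 0, "dy": 0, "dz": 0, "rx": 0, "ry": 0, "rz": 0, "gripper": 0.88},
  {"dx": 0, "dy": 0, "dz": 0, "rx": 0, "ry": 0, "rz": 0, "gripper": 0.88},
  {"dx": 0, "dy": 0, "dz": 0, "rx": 0, "ry": 0, "rz": 0, "gripper": 0.88},
  {"dx": 0, "dy": 0, "dz": 0, "rx": 0, "ry": 0, "rz": 0, "gripper": 0.88},
  {"dx": 0, "dy": 0, "dz": 0, "rx": 0, "ry": 0, "rz": 0, "gripper": 0.88},
  {"dx": 0, "dy": 0, "dz": 0, "rx": 0, "ry": 0, "rz": 0, "gripper": 0.88},
  {"dx": 0, "dy": 0, "dz": 0, "rx": 0, "ry": 0, "rz": 0, "gripper": 0.88},
  {"dx": 0, "dy": 0, "dz": 0, "rx": 0, "ry": 0, "rz": 0, "gripper": 0.88},
], force=20)

```text
t: 11.68
eef_pos: [0.4926, 0.0939, 0.1168]
ee_rot: [-3.141, -0.0, -0.391]
force: [1.2, 5.5, -1.9]
width: 0.0182
gripper_force: 20.0
```

```bash
python3 -c "
from h import *
st()"
```

```text
t 11.68 pos [0.4926 0.0939 0.1168] yaw -22.38 F tool [-0.99 -5.49  1.94] M tool [ 1.879 -0.526 -0.007] w 0.0182 19.999446272850037 q6 0.6
```

Request:
jog_arm([
  {"dx": 0, "dy": -0.5, "dz": 0, "rx": 0, "ry": 0, "rz": -0.02, "gripper": 0.9},
  {"dx": 0, "dy": -0.5, "dz": 0, "rx": 0, "ry": 0, "rz": -0.04, "gripper": 0.9},
  {"dx": 0, "dy": -0.5, "dz": 0, "rx": 0, "ry": 0, "rz": -0.06, "gripper": 0.9},
  {"dx": 0, "dy": -0.5, "dz": 0, "rx": 0, "ry": 0, "rz": -0.08, "gripper": 0.9},
  {"dx": 0, "dy": -0.5, "dz": 0, "rx": 0, "ry": 0, "rz": -0.1, "gripper": 0.9},
  {"dx": 0, "dy": -0.5, "dz": 0, "rx": 0, "ry": 0, "rz": -0.12, "gripper": 0.9},
  {"dx": 0, "dy": -0.5, "dz": 0, "rx": 0, "ry": 0, "rz": -0.14, "gripper": 0.9},
  {"dx": 0, "dy": -0.5, "dz": 0, "rx": 0, "ry": 0, "rz": -0.16, "gripper": 0.9},
], force=30)

```text
t: 12.35
eef_pos: [0.4927, 0.0939, 0.1171]
ee_rot: [-3.141, -0.0, -0.229]
force: [-0.3, 4.1, 3.2]
width: 0.0177
gripper_force: 30.0
```

```bash
python3 -c "
from h import *
st()"
```

```text
t 12.35 pos [0.4927 0.0939 0.1171] yaw -13.1 F tool [-1.18 -3.95 -3.24] M tool [ 1.377 -0.663  0.123] w 0.0177 30.000966489315033 q6 0.76
```

The knob turns at about 0.12 N m, so it is unlocked. I'll continue most of the way, following the thread's climb.

Request:
jog_arm([
  {"dx": 0, "dy": 0, "dz": -0.7, "rx": 0, "ry": 0, "rz": -0.08, "gripper": 0.9},
  {"dx": 0, "dy": 0, "dz": -1, "rx": 0, "ry": 0, "rz": -0.18, "gripper": 0.9},
  {"dx": 0, "dy": 0, "dz": -1.3, "rx": 0, "ry": 0, "rz": -0.28, "gripper": 0.9},
  {"dx": 0, "dy": 0, "dz": -1.6, "rx": 0, "ry": 0, "rz": -0.38, "gripper": 0.9},
  {"dx": 0, "dy": 0, "dz": -1.9, "rx": 0, "ry": 0, "rz": -0.48, "gripper": 0.9},
  {"dx": 0, "dy": 0, "dz": -2.2, "rx": 0, "ry": 0, "rz": -0.58, "gripper": 0.9},
  {"dx": 0, "dy": 0, "dz": -2.5, "rx": 0, "ry": 0, "rz": -0.68, "gripper": 0.9},
  {"dx": 0, "dy": 0, "dz": -2.8, "rx": 0, "ry": 0, "rz": -0.78, "gripper": 0.9},
])

```text
t: 13.02
eef_pos: [0.4926, 0.0939, 0.1195]
ee_rot: [-3.142, -0.0, 0.555]
force: [0.3, 3.7, -0.7]
width: 0.0177
gripper_force: 30.0
```

Request:
jog_arm([
  {"dx": 0, "dy": 0, "dz": -0.2, "rx": 0, "ry": 0, "rz": -0.06, "gripper": 0.9},
  {"dx": 0, "dy": 0, "dz": -0.4, "rx": 0, "ry": 0, "rz": -0.12, "gripper": 0.9},
  {"dx": 0, "dy": 0, "dz": -0.5, "rx": 0, "ry": 0, "rz": -0.17, "gripper": 0.9},
  {"dx": 0, "dy": 0, "dz": -0.6, "rx": 0, "ry": 0, "rz": -0.21, "gripper": 0.9},
  {"dx": 0, "dy": 0, "dz": -0.7, "rx": 0, "ry": 0, "rz": -0.24, "gripper": 0.9},
  {"dx": 0, "dy": 0, "dz": -0.7, "rx": 0, "ry": 0, "rz": -0.26, "gripper": 0.9},
  {"dx": 0, "dy": 0, "dz": -0.7, "rx": 0, "ry": 0, "rz": -0.26, "gripper": 0.9},
  {"dx": 0, "dy": 0, "dz": -0.7, "rx": 0, "ry": 0, "rz": -0.26, "gripper": 0.9},
])

```text
t: 13.68
eef_pos: [0.4926, 0.0939, 0.1203]
ee_rot: [3.141, -0.0, 0.809]
force: [1.0, 4.4, 0.9]
width: 0.0173
gripper_force: 30.0
```

Run:
```python
from h import *
st()
b=arm.grab_frame("scene");a=arm.grab_frame("top");np.savez("b3.npz",**b)
save("h.png",np.hstack([cv2.resize(b['frame'][150:220,250:320],(400,400),interpolation=cv2.INTER_CUBIC),cv2.resize(a['frame'][180:250,180:250],(400,400),interpolation=cv2.INTER_CUBIC)]))
```

```text
t 13.68 pos [0.4926 0.0939 0.1203] yaw 46.34 F tool [ 3.88 -2.29 -0.89] M tool [0.707 1.243 0.1  ] w 0.0173 29.9999338388443 q6 1.8
```

View pics/h.png

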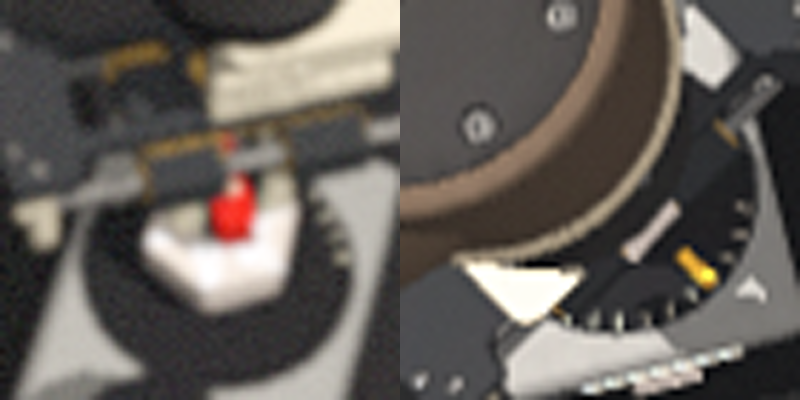

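The gripper hides the knob top. The right crop shows the tab at (697,268). I'll squeeze harder to make the pads sit flush on the bar, so that the tool yaw gives its angle.

Request:
jog_arm([
  {"dx": 0, "dy": 0, "dz": 0, "rx": 0, "ry": 0, "rz": 0, "gripper": 1},
  {"dx": 0, "dy": 0, "dz": 0, "rx": 0, "ry": 0, "rz": 0, "gripper": 1},
  {"dx": 0, "dy": 0, "dz": 0, "rx": 0, "ry": 0, "rz": 0, "gripper": 1},
  {"dx": 0, "dy": 0, "dz": 0, "rx": 0, "ry": 0, "rz": 0, "gripper": 1},
  {"dx": 0, "dy": 0, "dz": 0, "rx": 0, "ry": 0, "rz": 0, "gripper": 1},
  {"dx": 0, "dy": 0, "dz": 0, "rx": 0, "ry": 0, "rz": 0, "gripper": 1},
  {"dx": 0, "dy": 0, "dz": 0, "rx": 0, "ry": 0, "rz": 0, "gripper": 1},
  {"dx": 0, "dy": 0, "dz": 0, "rx": 0, "ry": 0, "rz": 0, "gripper": 1},
], force=60)

```text
t: 14.45
eef_pos: [0.4925, 0.0939, 0.1202]
ee_rot: [3.142, -0.0, 0.809]
force: [1.4, 4.0, 0.5]
width: 0.0163
gripper_force: 60.0
```

```bash
python3 -c "
from h import *
st()"
```

```text
t 14.45 pos [0.4925 0.0939 0.1202] yaw 46.36 F tool [ 3.86 -1.77 -0.47] M tool [0.311 1.426 0.058] w 0.0163 59.99993261604686 q6 1.8
```

Width is now 16.3 mm, so the bar is flush and the pointer is at about 226.4°. The tab bearing is about 228.5° (mean of the measures), so I'll turn 0.038 rad more, then release, back off and check.

Request:
jog_arm([
  {"dx": 0, "dy": 0, "dz": 0, "rx": 0, "ry": 0, "rz": -0.02, "gripper": 1},
  {"dx": 0, "dy": 0, "dz": 0, "rx": 0, "ry": 0, "rz": -0.038, "gripper": 1},
  {"dx": 0, "dy": 0, "dz": 0, "rx": 0, "ry": 0, "rz": -0.038, "gripper": 1},
  {"dx": 0, "dy": 0, "dz": 0, "rx": 0, "ry": 0, "rz": -0.038, "gripper": 1},
  {"dx": 0, "dy": 0, "dz": 0, "rx": 0, "ry": 0, "rz": -0.038, "gripper": 1},
  {"dx": 0, "dy": 0, "dz": 0, "rx": 0, "ry": 0, "rz": -0.038, "gripper": 0.9},
  {"dx": 0, "dy": 0, "dz": 0, "rx": 0, "ry": 0, "rz": -0.038, "gripper": 0.7},
  {"dx": 0, "dy": 0, "dz": 0, "rx": 0, "ry": 0, "rz": -0.038, "gripper": 0.3},
])

```text
t: 15.12
eef_pos: [0.4915, 0.0931, 0.1199]
ee_rot: [-3.141, 0.002, 0.847]
force: [-0.2, -0.5, -0.5]
width: 0.0245
gripper_force: 0.0
```

```bash
python3 -c "
from h import *
st(); go(.44,-.10,.23,80)"
```

```text
t 15.12 pos [0.4915 0.0931 0.1199] yaw 48.53 F tool [-0.47  0.21  0.5 ] M tool [-0.049 -0.236 -0.011] w 0.0245 0.0 q6 1.84
d mm [-179.1   89.2 -109.8] rot [-0.0011  0.002  -0.5492] yaw 48.53 t 15.1167
```

Request:
jog_arm([
  {"dx": 0, "dy": 0, "dz": 0, "rx": 0, "ry": 0, "rz": 0, "gripper": 0.1},
  {"dx": 0, "dy": 0, "dz": -20, "rx": 0, "ry": 0, "rz": 0, "gripper": 0.1},
  {"dx": 0, "dy": 0, "dz": -60, "rx": 0, "ry": 0, "rz": 0, "gripper": 0.1},
  {"dx": -30, "dy": 15, "dz": -90, "rx": 0, "ry": 0, "rz": 0, "gripper": 0.1},
  {"dx": -65, "dy": 32, "dz": -90, "rx": 0, "ry": 0, "rz": 0, "gripper": 0.1},
  {"dx": -100, "dy": 50, "dz": -90, "rx": 0, "ry": 0, "rz": 0, "gripper": 0.1},
  {"dx": -135, "dy": 67, "dz": -90, "rx": 0, "ry": 0, "rz": 0, "gripper": 0.1},
  {"dx": -170, "dy": 84, "dz": -90, "rx": 0, "ry": 0, "rz": 0, "gripper": 0.1},
])

```text
t: 15.78
eef_pos: [0.4409, -0.091, 0.2101]
ee_rot: [-3.141, 0.001, 0.848]
force: [1.6, -0.3, -0.7]
width: 0.0759
gripper_force: 0.0
```

Run:
```python
from h import *
st()
a=arm.grab_frame("top");b=arm.grab_frame("scene");np.savez("a4.npz",**a);np.savez("b4.npz",**b)
save("i.png",np.hstack([cv2.resize(a["frame"][182:246,184:252],(400,376),interpolation=cv2.INTER_CUBIC),cv2.resize(b["frame"][168:222,260:317],(397,376),interpolation=cv2.INTER_CUBIC)]))
```

```text
t 15.78 pos [ 0.4409 -0.091   0.2101] yaw 48.57 F tool [0.8  1.42 0.73] M tool [-0.143 -0.116 -0.025] w 0.0759 0.0 q6 2.18
```

View pics/i.png

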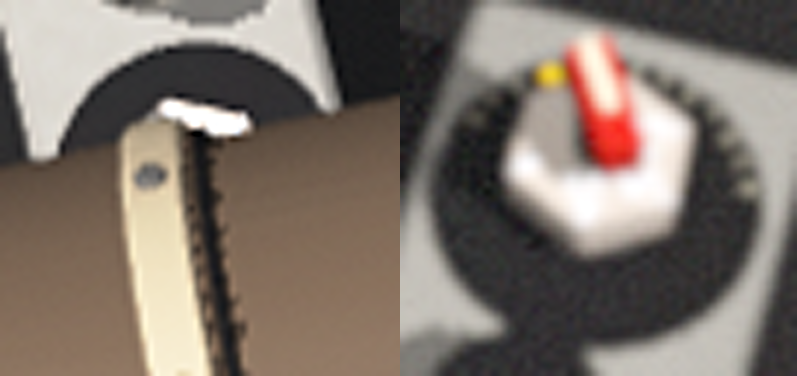

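The scene crop shows the knob turned: the white line runs from about (612,105) up to (590,38), towards the tab side at (549,74). The top view is blocked by the arm. I'll compare angles numerically in this camera.

Run:
```python
from h import *
B=lambda x,y:(260+(x-400)*57/397-.5,168+y*54/376-.5)
for n in("b","b4"):
    b=dict(np.load(n+".npz")); W=world(b); im=b["frame"].astype(int)
    m=np.zeros((384,512),bool); m[168:200,268:305]=1
    k=m&(W[...,2]>.148)&(W[...,2]<.17); z=.156 if n=="b" else .160
    # top-surface pixels (red or white) minus lower side: keep depth z near top
    v,u=np.nonzero(k); P=np.array([pt(b,x,y,z)[:2] for x,y in zip(u,v)]); w=np.clip(im[v,u].sum(1)/300,0,2)
    e=np.linalg.svd(P-P.mean(0))[2][0]; print(n,len(P),P.mean(0).round(4),"bar mod180",np.degrees(np.arctan2(e[1],e[0]))%180,np.ptp((P-P.mean(0))@e).round(4), "zmed",np.median(W[k][:,2]).round(4))
    s=(im[...,0]>190)&(im[...,1]>150)&(im[...,2]>140)&k; v,u=np.nonzero(s); P=np.array([pt(b,x,y,z)[:2] for x,y in zip(u,v)]); e=np.linalg.svd(P-P.mean(0))[2][0]; print(" white",len(P),P.mean(0).round(4),np.degrees(np.arctan2(e[1],e[0]))%180)
b=dict(np.load("b4.npz"))
l=[pt(b,*B(x,y),.160)[:2] for x,y in((590,38),(612,105))]; d=l[0]-l[1]; print("hand white",d,np.degrees(np.arctan2(d[1],d[0]))%360, l)
l=[pt(b,*B(x,y),.160)[:2] for x,y in((588,45),(613,138))]; d=l[0]-l[1]; print("hand bar",np.linalg.norm(d),np.degrees(np.arctan2(d[1],d[0]))%360, np.mean(l,0))
t=pt(b,*B(550,74),.089)[:2]; print("tab",t)
for c in((.4951,.0944),(.4925,.094)): d=t-c; print(np.linalg.norm(d),np.degrees(np.arctan2(d[1],d[0]))%360)
# yellow centroid, weighted
im=b["frame"].astype(float); y=np.clip(im[...,:2].min(-1)-im[...,2]-25,0,None); y[:172]=0;y[190:]=0;y[:,:275]=0;y[:,285:]=0
v,u=np.mgrid[:384,:512]; t=pt(b,(u*y).sum()/y.sum(),(v*y).sum()/y.sum(),.089)[:2]; print("tab w",t)
# same in first top view, with moments
a=dict(np.load("a.npz"));im=a["frame"].astype(float); y=np.clip(im[...,:2].min(-1)-im[...,2]-25,0,None);y[:218]=0;y[235:]=0;y[:,:222]=0;y[:,240:]=0
vv,uu=np.nonzero(y>10);P=np.array([pt(a,x,q,.089)[:2] for x,q in zip(uu,vv)]);w=y[vv,uu];c=(P*w[:,None]).sum(0)/w.sum();C=((P-c)*w[:,None]).T@(P-c)/w.sum();ev,E=np.linalg.eigh(C);print("tab top",c,np.degrees(np.arctan2(*E[::-1,1]))%180,np.sqrt(ev*12))
```

```text
b 126 [0.4968 0.0962] bar mod180 159.94894737316784 0.0449 zmed 0.1546
 white 50 [0.488 0.098] 160.17168138089156
b4 138 [0.4978 0.0964] bar mod180 47.092329412686716 0.0487 zmed 0.1583
 white 69 [0.4922 0.0934] 55.703310225905696
hand white [-0.0186215  -0.01957346] 226.42772019171758 [array([0.48047275, 0.07923493]), array([0.49909425, 0.09880839])]
hand bar 0.03682976820056244 223.7146164252683 [0.49652255 0.09281504]
tab [0.46100228 0.05506235]
0.052058667625548616 229.08138519649623
0.050082398402712724 231.02966813976207
tab w [0.46104687 0.05586668]
tab top [0.45846811 0.05648932] 46.84379089233892 [0.00709067 0.01804749]
```

The pointer reads about 226-228° and the tab about 227-229°, so they agree within the measuring error. Next is the ring: its flats call for yaw ≈ 79°.

```bash
python3 -c "
from h import *
go(.4925,.0938,.21,79.08)"
```

```text
d mm [174.8 -85.2  -0.5] rot [-0.002   0.0019 -0.5377] yaw 48.27 t 15.8833
```

Request:
jog_arm([
  {"dx": 40, "dy": -19, "dz": 0, "rx": 0, "ry": 0, "rz": -0.1, "gripper": 0.1},
  {"dx": 78, "dy": -38, "dz": 0, "rx": 0, "ry": 0, "rz": -0.2, "gripper": 0.1},
  {"dx": 115, "dy": -56, "dz": 0, "rx": 0, "ry": 0, "rz": -0.3, "gripper": 0.1},
  {"dx": 150, "dy": -73, "dz": 0, "rx": 0, "ry": 0, "rz": -0.4, "gripper": 0.1},
  {"dx": 175, "dy": -85, "dz": 0, "rx": 0, "ry": 0, "rz": -0.5, "gripper": 0.1},
  {"dx": 175, "dy": -85, "dz": 0, "rx": 0, "ry": 0, "rz": -0.538, "gripper": 0.1},
  {"dx": 175, "dy": -85, "dz": 10, "rx": 0, "ry": 0, "rz": -0.538, "gripper": 0.1},
  {"dx": 175, "dy": -85, "dz": 20, "rx": 0, "ry": 0, "rz": -0.538, "gripper": 0.1},
])

```text
t: 16.55
eef_pos: [0.4944, 0.0982, 0.1891]
ee_rot: [-3.141, 0.001, 1.384]
force: [-0.2, -0.2, 0.3]
width: 0.0789
gripper_force: 0.0
```

```bash
python3 -c "
from h import *
st();go(.4925,.0938,.084,79.08)"
```

```text
t 16.55 pos [0.4944 0.0982 0.1891] yaw 79.31 F tool [-0.27 -0.13 -0.26] M tool [ 0.022 -0.158 -0.01 ] w 0.0789 0.0 q6 2.37
d mm [ -4.6  -0.9 105.1] rot [-0.0009  0.0006  0.004 ] yaw 79.31 t 16.55
```

Request:
jog_arm([
  {"dx": -4.6, "dy": -0.9, "dz": 5, "rx": 0, "ry": 0, "rz": 0.004, "gripper": 0.1},
  {"dx": -4.6, "dy": -0.9, "dz": 25, "rx": 0, "ry": 0, "rz": 0.004, "gripper": 0.1},
  {"dx": -4.6, "dy": -0.9, "dz": 45, "rx": 0, "ry": 0, "rz": 0.004, "gripper": 0.1},
  {"dx": -4.6, "dy": -0.9, "dz": 65, "rx": 0, "ry": 0, "rz": 0.004, "gripper": 0.1},
  {"dx": -4.6, "dy": -0.9, "dz": 80, "rx": 0, "ry": 0, "rz": 0.004, "gripper": 0.1},
  {"dx": -4.6, "dy": -0.9, "dz": 92, "rx": 0, "ry": 0, "rz": 0.004, "gripper": 0.1},
  {"dx": -4.6, "dy": -0.9, "dz": 100, "rx": 0, "ry": 0, "rz": 0.004, "gripper": 0.1},
  {"dx": -4.6, "dy": -0.9, "dz": 104, "rx": 0, "ry": 0, "rz": 0.004, "gripper": 0.1},
], force=15)

```text
t: 17.22
eef_pos: [0.4921, 0.0924, 0.0848]
ee_rot: [-3.14, 0.002, 1.379]
force: [0.6, 0.3, 0.9]
width: 0.079
gripper_force: 0.0
```

```bash
python3 -c "
from h import *
st();go(.4925,.0938,.084,79.08)"
```

```text
t 17.22 pos [0.4921 0.0924 0.0848] yaw 79.01 F tool [ 0.4   0.56 -0.92] M tool [ 0.038 -0.135  0.038] w 0.079 0.0 q6 2.37
d mm [1.5 0.1 0.8] rot [-0.0019  0.0016 -0.0013] yaw 79.01 t 17.2167
```

Request:
jog_arm([
  {"dx": 1.2, "dy": 0, "dz": 0.5, "rx": 0, "ry": 0, "rz": 0, "gripper": 0.25},
  {"dx": 1.2, "dy": 0, "dz": 0.5, "rx": 0, "ry": 0, "rz": 0, "gripper": 0.3},
  {"dx": 1.2, "dy": 0, "dz": 0.5, "rx": 0, "ry": 0, "rz": 0, "gripper": 0.33},
  {"dx": 1.2, "dy": 0, "dz": 0.5, "rx": 0, "ry": 0, "rz": 0, "gripper": 0.35},
  {"dx": 1.2, "dy": 0, "dz": 0.5, "rx": 0, "ry": 0, "rz": 0, "gripper": 0.37},
  {"dx": 1.2, "dy": 0, "dz": 0.5, "rx": 0, "ry": 0, "rz": 0, "gripper": 0.4},
  {"dx": 1.2, "dy": 0, "dz": 0.5, "rx": 0, "ry": 0, "rz": 0, "gripper": 0.43},
  {"dx": 1.2, "dy": 0, "dz": 0.5, "rx": 0, "ry": 0, "rz": 0, "gripper": 0.46},
])

```text
t: 17.88
eef_pos: [0.493, 0.0953, 0.0862]
ee_rot: [-3.141, -0.0, 1.381]
force: [-4.6, 3.0, 5.3]
width: 0.0558
gripper_force: 15.0
```

Request:
jog_arm([
  {"dx": 0, "dy": 0, "dz": 0, "rx": 0, "ry": 0, "rz": 0, "gripper": 0.5},
  {"dx": 0, "dy": 0, "dz": 0, "rx": 0, "ry": 0, "rz": 0, "gripper": 0.5},
  {"dx": 0, "dy": 0, "dz": 0, "rx": 0, "ry": 0, "rz": 0, "gripper": 0.5},
  {"dx": 0, "dy": 0, "dz": 0, "rx": 0, "ry": 0, "rz": 0, "gripper": 0.5},
  {"dx": 0, "dy": 0, "dz": 0, "rx": 0, "ry": 0, "rz": 0, "gripper": 0.5},
  {"dx": 0, "dy": 0, "dz": 0, "rx": 0, "ry": 0, "rz": 0, "gripper": 0.5},
  {"dx": 0, "dy": 0, "dz": 0, "rx": 0, "ry": 0, "rz": 0, "gripper": 0.5},
  {"dx": 0, "dy": 0, "dz": 0, "rx": 0, "ry": 0, "rz": 0, "gripper": 0.5},
], force=50)

```text
t: 18.55
eef_pos: [0.4929, 0.0953, 0.0862]
ee_rot: [-3.141, -0.0, 1.381]
force: [-4.0, 2.0, 5.3]
width: 0.0552
gripper_force: 50.0
```

```bash
python3 -c "
from h import *
st()"
```

```text
t 18.55 pos [0.4929 0.0953 0.0862] yaw 79.13 F tool [ 1.21 -4.28 -5.27] M tool [2.131 0.343 0.056] w 0.0552 49.98758018016815 q6 2.37
```

I'll recentre: the tool sits about 1.4 mm off the axis along the pads, and I want clean torque readings.

Request:
jog_arm([
  {"dx": 0, "dy": 0, "dz": 0, "rx": 0, "ry": 0, "rz": 0, "gripper": 0.32},
  {"dx": 0, "dy": 0, "dz": 0, "rx": 0, "ry": 0, "rz": 0, "gripper": 0.3},
  {"dx": -1.4, "dy": 0, "dz": 0.5, "rx": 0, "ry": 0, "rz": 0, "gripper": 0.3},
  {"dx": -1.4, "dy": 0, "dz": 0.5, "rx": 0, "ry": 0, "rz": 0, "gripper": 0.3},
  {"dx": -1.4, "dy": 0, "dz": 0.5, "rx": 0, "ry": 0, "rz": 0, "gripper": 0.3},
  {"dx": -1.4, "dy": 0, "dz": 0.5, "rx": 0, "ry": 0, "rz": 0, "gripper": 0.3},
  {"dx": -1.4, "dy": 0, "dz": 0.5, "rx": 0, "ry": 0, "rz": 0, "gripper": 0.3},
  {"dx": -1.4, "dy": 0, "dz": 0.5, "rx": 0, "ry": 0, "rz": 0, "gripper": 0.3},
], force=15)

```text
t: 19.22
eef_pos: [0.4933, 0.0937, 0.0852]
ee_rot: [-3.142, 0.0, 1.381]
force: [-1.0, -0.0, 0.2]
width: 0.0613
gripper_force: 0.0
```

```bash
python3 -c "
from h import *
st();go(.4925,.0938,.0845,79.08)"
```

```text
t 19.22 pos [0.4933 0.0937 0.0852] yaw 79.14 F tool [-0.23 -0.93 -0.18] M tool [-0.042 -0.17   0.01 ] w 0.0613 0.0 q6 2.37
d mm [-0.  -0.8  0.7] rot [-0.      0.0001  0.001 ] yaw 79.14 t 19.2167
```

Request:
jog_arm([
  {"dx": 0, "dy": -0.5, "dz": 0.5, "rx": 0, "ry": 0, "rz": 0, "gripper": 0.34},
  {"dx": 0, "dy": -0.5, "dz": 0.5, "rx": 0, "ry": 0, "rz": 0, "gripper": 0.36},
  {"dx": 0, "dy": -0.5, "dz": 0.5, "rx": 0, "ry": 0, "rz": 0, "gripper": 0.4},
  {"dx": 0, "dy": -0.5, "dz": 0.5, "rx": 0, "ry": 0, "rz": 0, "gripper": 0.5},
  {"dx": 0, "dy": -0.5, "dz": 0.5, "rx": 0, "ry": 0, "rz": 0, "gripper": 0.5},
  {"dx": 0, "dy": -0.5, "dz": 0.5, "rx": 0, "ry": 0, "rz": 0, "gripper": 0.5},
  {"dx": 0, "dy": -0.5, "dz": 0.5, "rx": 0, "ry": 0, "rz": 0, "gripper": 0.5},
  {"dx": 0, "dy": -0.5, "dz": 0.5, "rx": 0, "ry": 0, "rz": 0, "gripper": 0.5},
], force=50)

```text
t: 19.88
eef_pos: [0.4927, 0.0938, 0.0847]
ee_rot: [-3.141, 0.0, 1.381]
force: [-0.5, 0.2, -0.3]
width: 0.0554
gripper_force: 50.0
```

```bash
python3 -c "
from h import *
st()"
```

```text
t 19.88 pos [0.4927 0.0938 0.0847] yaw 79.14 F tool [ 0.15 -0.51  0.26] M tool [ 0.305 -0.085 -0.099] w 0.0554 49.99830901622772 q6 2.37
```

Request:
jog_arm([
  {"dx": 0, "dy": 0, "dz": 0, "rx": 0, "ry": 0, "rz": 0.01, "gripper": 0.5},
  {"dx": 0, "dy": 0, "dz": 0, "rx": 0, "ry": 0, "rz": 0.02, "gripper": 0.5},
  {"dx": 0, "dy": 0, "dz": 0, "rx": 0, "ry": 0, "rz": 0.03, "gripper": 0.5},
  {"dx": 0, "dy": 0, "dz": 0, "rx": 0, "ry": 0, "rz": 0.04, "gripper": 0.5},
  {"dx": 0, "dy": 0, "dz": 0, "rx": 0, "ry": 0, "rz": 0.05, "gripper": 0.5},
  {"dx": 0, "dy": 0, "dz": 0, "rx": 0, "ry": 0, "rz": 0.06, "gripper": 0.5},
  {"dx": 0, "dy": 0, "dz": 0, "rx": 0, "ry": 0, "rz": 0.07, "gripper": 0.5},
  {"dx": 0, "dy": 0, "dz": 0, "rx": 0, "ry": 0, "rz": 0.08, "gripper": 0.5},
])

```text
t: 20.55
eef_pos: [0.4926, 0.0937, 0.0847]
ee_rot: [-3.141, 0.0, 1.3]
force: [-2.2, 1.7, -1.5]
width: 0.0555
gripper_force: 50.0
```

```bash
python3 -c "
from h import *
st()"
```

```text
t 20.55 pos [0.4926 0.0937 0.0847] yaw 74.5 F tool [ 1.   -2.58  1.47] M tool [ 0.621 -0.093 -0.504] w 0.0555 50.04455208778381 q6 2.29
```

Request:
jog_arm([
  {"dx": 0, "dy": 0, "dz": 0, "rx": 0, "ry": 0, "rz": 0.01, "gripper": 0.5},
  {"dx": 0, "dy": 0, "dz": 0, "rx": 0, "ry": 0, "rz": 0.02, "gripper": 0.5},
  {"dx": 0, "dy": 0, "dz": 0, "rx": 0, "ry": 0, "rz": 0.03, "gripper": 0.5},
  {"dx": 0, "dy": 0, "dz": 0, "rx": 0, "ry": 0, "rz": 0.04, "gripper": 0.5},
  {"dx": 0, "dy": 0, "dz": 0, "rx": 0, "ry": 0, "rz": 0.05, "gripper": 0.5},
  {"dx": 0, "dy": 0, "dz": 0, "rx": 0, "ry": 0, "rz": 0.06, "gripper": 0.5},
  {"dx": 0, "dy": 0, "dz": 0, "rx": 0, "ry": 0, "rz": 0.07, "gripper": 0.5},
  {"dx": 0, "dy": 0, "dz": 0, "rx": 0, "ry": 0, "rz": 0.08, "gripper": 0.5},
])

```text
t: 21.22
eef_pos: [0.4926, 0.0938, 0.0847]
ee_rot: [-3.141, 0.0, 1.22]
force: [-1.9, 1.2, -1.0]
width: 0.0553
gripper_force: 50.0
```

```bash
python3 -c "
from h import *
st()"
```

```text
t 21.22 pos [0.4926 0.0938 0.0847] yaw 69.91 F tool [ 0.46 -2.16  0.95] M tool [ 1.054 -0.106 -0.471] w 0.0553 50.04447519779205 q6 2.21
```

The tool is centred and the loose torque is about 0.48 N m. I'll continue in small steps.

Request:
jog_arm([
  {"dx": 0, "dy": 0, "dz": 0, "rx": 0, "ry": 0, "rz": 0.01, "gripper": 0.5},
  {"dx": 0, "dy": 0, "dz": 0, "rx": 0, "ry": 0, "rz": 0.02, "gripper": 0.5},
  {"dx": 0, "dy": 0, "dz": 0, "rx": 0, "ry": 0, "rz": 0.03, "gripper": 0.5},
  {"dx": 0, "dy": 0, "dz": 0, "rx": 0, "ry": 0, "rz": 0.04, "gripper": 0.5},
  {"dx": 0, "dy": 0, "dz": 0, "rx": 0, "ry": 0, "rz": 0.05, "gripper": 0.5},
  {"dx": 0, "dy": 0, "dz": 0, "rx": 0, "ry": 0, "rz": 0.06, "gripper": 0.5},
  {"dx": 0, "dy": 0, "dz": 0, "rx": 0, "ry": 0, "rz": 0.07, "gripper": 0.5},
  {"dx": 0, "dy": 0, "dz": 0, "rx": 0, "ry": 0, "rz": 0.08, "gripper": 0.5},
])

```text
t: 21.88
eef_pos: [0.4926, 0.0938, 0.0847]
ee_rot: [-3.141, 0.0, 1.14]
force: [-5.1, 1.9, -0.9]
width: 0.0556
gripper_force: 50.0
```

```bash
python3 -c "
from h import *
st()"
```

```text
t 21.88 pos [0.4926 0.0938 0.0847] yaw 65.33 F tool [-0.4  -5.38  0.91] M tool [ 1.607 -0.249 -0.47 ] w 0.0556 50.04478096961975 q6 2.13
```

Request:
jog_arm([
  {"dx": 0, "dy": 0, "dz": 0, "rx": 0, "ry": 0, "rz": 0.01, "gripper": 0.5},
  {"dx": 0, "dy": 0, "dz": 0, "rx": 0, "ry": 0, "rz": 0.02, "gripper": 0.5},
  {"dx": 0, "dy": 0, "dz": 0, "rx": 0, "ry": 0, "rz": 0.03, "gripper": 0.5},
  {"dx": 0, "dy": 0, "dz": 0, "rx": 0, "ry": 0, "rz": 0.04, "gripper": 0.5},
  {"dx": 0, "dy": 0, "dz": 0, "rx": 0, "ry": 0, "rz": 0.05, "gripper": 0.5},
  {"dx": 0, "dy": 0, "dz": 0, "rx": 0, "ry": 0, "rz": 0.06, "gripper": 0.5},
  {"dx": 0, "dy": 0, "dz": 0, "rx": 0, "ry": 0, "rz": 0.07, "gripper": 0.5},
  {"dx": 0, "dy": 0, "dz": 0, "rx": 0, "ry": 0, "rz": 0.08, "gripper": 0.5},
])

```text
t: 22.55
eef_pos: [0.4926, 0.0938, 0.0847]
ee_rot: [-3.141, 0.0, 1.06]
force: [-4.8, 2.4, -0.5]
width: 0.0559
gripper_force: 50.0
```

```bash
python3 -c "
from h import *
st()"
```

```text
t 22.55 pos [0.4926 0.0938 0.0847] yaw 60.74 F tool [-0.31 -5.36  0.49] M tool [ 1.901 -0.438 -0.5  ] w 0.0559 50.044646859169006 q6 2.05
```

Request:
jog_arm([
  {"dx": 0, "dy": 0, "dz": 0, "rx": 0, "ry": 0, "rz": 0.01, "gripper": 0.5},
  {"dx": 0, "dy": 0, "dz": 0, "rx": 0, "ry": 0, "rz": 0.02, "gripper": 0.5},
  {"dx": 0, "dy": 0, "dz": 0, "rx": 0, "ry": 0, "rz": 0.03, "gripper": 0.5},
  {"dx": 0, "dy": 0, "dz": 0, "rx": 0, "ry": 0, "rz": 0.04, "gripper": 0.5},
  {"dx": 0, "dy": 0, "dz": 0, "rx": 0, "ry": 0, "rz": 0.05, "gripper": 0.5},
  {"dx": 0, "dy": 0, "dz": 0, "rx": 0, "ry": 0, "rz": 0.06, "gripper": 0.5},
  {"dx": 0, "dy": 0, "dz": 0, "rx": 0, "ry": 0, "rz": 0.07, "gripper": 0.5},
  {"dx": 0, "dy": 0, "dz": 0, "rx": 0, "ry": 0, "rz": 0.08, "gripper": 0.5},
])

```text
t: 23.22
eef_pos: [0.4925, 0.0938, 0.0847]
ee_rot: [-3.141, 0.0, 0.98]
force: [-5.6, 2.2, -0.5]
width: 0.0554
gripper_force: 50.0
```

```bash
python3 -c "
from h import *
st()"
```

```text
t 23.22 pos [0.4925 0.0938 0.0847] yaw 56.16 F tool [-1.31 -5.82  0.55] M tool [ 1.885 -0.601 -0.479] w 0.0554 50.04482388496399 q6 1.97
```

Request:
jog_arm([
  {"dx": 0, "dy": 0, "dz": 0, "rx": 0, "ry": 0, "rz": 0.01, "gripper": 0.5},
  {"dx": 0, "dy": 0, "dz": 0, "rx": 0, "ry": 0, "rz": 0.02, "gripper": 0.5},
  {"dx": 0, "dy": 0, "dz": 0, "rx": 0, "ry": 0, "rz": 0.03, "gripper": 0.5},
  {"dx": 0, "dy": 0, "dz": 0, "rx": 0, "ry": 0, "rz": 0.04, "gripper": 0.5},
  {"dx": 0, "dy": 0, "dz": 0, "rx": 0, "ry": 0, "rz": 0.05, "gripper": 0.5},
  {"dx": 0, "dy": 0, "dz": 0, "rx": 0, "ry": 0, "rz": 0.06, "gripper": 0.5},
  {"dx": 0, "dy": 0, "dz": 0, "rx": 0, "ry": 0, "rz": 0.07, "gripper": 0.5},
  {"dx": 0, "dy": 0, "dz": 0, "rx": 0, "ry": 0, "rz": 0.08, "gripper": 0.5},
])

```text
t: 23.88
eef_pos: [0.4925, 0.0938, 0.0847]
ee_rot: [-3.141, 0.0, 0.9]
force: [-5.1, 1.8, 0.1]
width: 0.0555
gripper_force: 50.0
```

```bash
python3 -c "
from h import *
st()"
```

```text
t 23.88 pos [0.4925 0.0938 0.0847] yaw 51.58 F tool [-1.8  -5.13 -0.15] M tool [ 1.935 -0.712 -0.482] w 0.0555 50.04693388938904 q6 1.89
```

Request:
jog_arm([
  {"dx": 0, "dy": 0, "dz": 0, "rx": 0, "ry": 0, "rz": 0.01, "gripper": 0.5},
  {"dx": 0, "dy": 0, "dz": 0, "rx": 0, "ry": 0, "rz": 0.02, "gripper": 0.5},
  {"dx": 0, "dy": 0, "dz": 0, "rx": 0, "ry": 0, "rz": 0.03, "gripper": 0.5},
  {"dx": 0, "dy": 0, "dz": 0, "rx": 0, "ry": 0, "rz": 0.04, "gripper": 0.5},
  {"dx": 0, "dy": 0, "dz": 0, "rx": 0, "ry": 0, "rz": 0.05, "gripper": 0.5},
  {"dx": 0, "dy": 0, "dz": 0, "rx": 0, "ry": 0, "rz": 0.06, "gripper": 0.5},
  {"dx": 0, "dy": 0, "dz": 0, "rx": 0, "ry": 0, "rz": 0.07, "gripper": 0.5},
  {"dx": 0, "dy": 0, "dz": 0, "rx": 0, "ry": 0, "rz": 0.08, "gripper": 0.5},
])

```text
t: 24.55
eef_pos: [0.4925, 0.0938, 0.0847]
ee_rot: [-3.141, 0.0, 0.82]
force: [-4.9, 2.9, -0.6]
width: 0.0555
gripper_force: 50.1
```

```bash
python3 -c "
from h import *
st()"
```

```text
t 24.55 pos [0.4925 0.0938 0.0847] yaw 47.0 F tool [-1.22 -5.53  0.57] M tool [ 1.916 -0.908 -0.535] w 0.0555 50.05787909030914 q6 1.81
```

Request:
jog_arm([
  {"dx": 0, "dy": 0, "dz": 0, "rx": 0, "ry": 0, "rz": 0.01, "gripper": 0.5},
  {"dx": 0, "dy": 0, "dz": 0, "rx": 0, "ry": 0, "rz": 0.02, "gripper": 0.5},
  {"dx": 0, "dy": 0, "dz": 0, "rx": 0, "ry": 0, "rz": 0.03, "gripper": 0.5},
  {"dx": 0, "dy": 0, "dz": 0, "rx": 0, "ry": 0, "rz": 0.04, "gripper": 0.5},
  {"dx": 0, "dy": 0, "dz": 0, "rx": 0, "ry": 0, "rz": 0.05, "gripper": 0.5},
  {"dx": 0, "dy": 0, "dz": 0, "rx": 0, "ry": 0, "rz": 0.06, "gripper": 0.5},
  {"dx": 0, "dy": 0, "dz": 0, "rx": 0, "ry": 0, "rz": 0.07, "gripper": 0.5},
  {"dx": 0, "dy": 0, "dz": 0, "rx": 0, "ry": 0, "rz": 0.08, "gripper": 0.5},
])

```text
t: 25.22
eef_pos: [0.4925, 0.0938, 0.0847]
ee_rot: [-3.141, 0.0, 0.74]
force: [-6.3, 3.5, -0.9]
width: 0.0558
gripper_force: 50.1
```

```bash
python3 -c "
from h import *
st()"
```

```text
t 25.22 pos [0.4925 0.0938 0.0847] yaw 42.42 F tool [-2.31 -6.81  0.9 ] M tool [ 1.933 -1.041 -0.648] w 0.0558 50.07399916648865 q6 1.73
```

Request:
jog_arm([
  {"dx": 0, "dy": 0, "dz": 0, "rx": 0, "ry": 0, "rz": 0.01, "gripper": 0.5},
  {"dx": 0, "dy": 0, "dz": 0, "rx": 0, "ry": 0, "rz": 0.02, "gripper": 0.5},
  {"dx": 0, "dy": 0, "dz": 0, "rx": 0, "ry": 0, "rz": 0.03, "gripper": 0.5},
  {"dx": 0, "dy": 0, "dz": 0, "rx": 0, "ry": 0, "rz": 0.035, "gripper": 0.5},
  {"dx": 0, "dy": 0, "dz": 0, "rx": 0, "ry": 0, "rz": 0.04, "gripper": 0.5},
  {"dx": 0, "dy": 0, "dz": 0, "rx": 0, "ry": 0, "rz": 0.045, "gripper": 0.5},
  {"dx": 0, "dy": 0, "dz": 0, "rx": 0, "ry": 0, "rz": 0.05, "gripper": 0.5},
  {"dx": 0, "dy": 0, "dz": 0, "rx": 0, "ry": 0, "rz": 0.055, "gripper": 0.5},
])

```text
t: 25.88
eef_pos: [0.4925, 0.0938, 0.0847]
ee_rot: [-3.141, 0.0, 0.686]
force: [-5.1, 2.4, -0.5]
width: 0.0555
gripper_force: 50.1
```

```bash
python3 -c "
from h import *
st()"
```

```text
t 25.88 pos [0.4925 0.0938 0.0847] yaw 39.3 F tool [-2.47 -5.09  0.47] M tool [ 1.933 -1.124 -0.784] w 0.0555 50.087682008743286 q6 1.68
```

Request:
jog_arm([
  {"dx": 0, "dy": 0, "dz": 0, "rx": 0, "ry": 0, "rz": 0.002, "gripper": 0.5},
  {"dx": 0, "dy": 0, "dz": 0, "rx": 0, "ry": 0, "rz": 0.004, "gripper": 0.5},
  {"dx": 0, "dy": 0, "dz": 0, "rx": 0, "ry": 0, "rz": 0.006, "gripper": 0.5},
  {"dx": 0, "dy": 0, "dz": 0, "rx": 0, "ry": 0, "rz": 0.008, "gripper": 0.5},
  {"dx": 0, "dy": 0, "dz": 0, "rx": 0, "ry": 0, "rz": 0.01, "gripper": 0.5},
  {"dx": 0, "dy": 0, "dz": 0, "rx": 0, "ry": 0, "rz": 0.012, "gripper": 0.5},
  {"dx": 0, "dy": 0, "dz": 0, "rx": 0, "ry": 0, "rz": 0.014, "gripper": 0.5},
  {"dx": 0, "dy": 0, "dz": 0, "rx": 0, "ry": 0, "rz": 0.015, "gripper": 0.5},
])

```text
t: 26.55
eef_pos: [0.4925, 0.0938, 0.0847]
ee_rot: [-3.141, 0.0, 0.671]
force: [-6.5, 1.9, -1.1]
width: 0.0556
gripper_force: 50.1
```

```bash
python3 -c "
from h import *
st()"
```

```text
t 26.55 pos [0.4925 0.0938 0.0847] yaw 38.45 F tool [-3.91 -5.52  1.11] M tool [ 1.943 -1.199 -0.7  ] w 0.0556 50.09123146533966 q6 1.66
```

Request:
jog_arm([
  {"dx": 0, "dy": 0, "dz": 0, "rx": 0, "ry": 0, "rz": 0, "gripper": 0.5},
  {"dx": 0, "dy": 0, "dz": 0, "rx": 0, "ry": 0, "rz": 0, "gripper": 0.5},
  {"dx": 0, "dy": 0, "dz": 0, "rx": 0, "ry": 0, "rz": 0, "gripper": 0.5},
  {"dx": 0, "dy": 0, "dz": 0, "rx": 0, "ry": 0, "rz": 0, "gripper": 0.5},
  {"dx": 0, "dy": 0, "dz": 0, "rx": 0, "ry": 0, "rz": 0, "gripper": 0.5},
  {"dx": 0, "dy": 0, "dz": 0, "rx": 0, "ry": 0, "rz": 0, "gripper": 0.5},
  {"dx": 0, "dy": 0, "dz": 0, "rx": 0, "ry": 0, "rz": 0.008, "gripper": 0.5},
  {"dx": 0, "dy": 0, "dz": 0, "rx": 0, "ry": 0, "rz": 0.018, "gripper": 0.5},
])

```text
t: 27.22
eef_pos: [0.4924, 0.0938, 0.0847]
ee_rot: [-3.141, 0.0, 0.653]
force: [-5.4, 2.2, -1.1]
width: 0.0554
gripper_force: 50.1
```

```bash
python3 -c "
from h import *
st()
for i in range(4): arm.grab_frame('scene'); st()" | cut -c1-60,90-200
```

```text
t 27.22 pos [0.4924 0.0938 0.0847] yaw 37.41 F tool [-2.99 -.258 -0.821] w 0.0554 50.09746491909027 q6 1.64
t 27.27 pos [0.4925 0.0939 0.0847] yaw 37.36 F tool [-2.7  -.254 -0.761] w 0.0555 50.08612632751465 q6 1.64
t 27.32 pos [0.4925 0.0938 0.0847] yaw 37.39 F tool [-2.94 -.223 -0.565] w 0.0553 50.06269812583923 q6 1.64
t 27.37 pos [0.4925 0.0938 0.0847] yaw 37.4 F tool [-2.15 -6255 -0.605] w 0.0556 50.05771458148956 q6 1.64
t 27.42 pos [0.4925 0.0938 0.0846] yaw 37.4 F tool [-3.16 -4142 -0.564] w 0.0553 50.05761444568634 q6 1.64
```

While turning, the torque reads 0.76-0.82 N m against 0.48 N m loose, so about +0.3 N m. I'll release, rise straight up and leave.

Request:
jog_arm([
  {"dx": 0, "dy": 0, "dz": 0, "rx": 0, "ry": 0, "rz": 0, "gripper": 0.35},
  {"dx": 0, "dy": 0, "dz": 0, "rx": 0, "ry": 0, "rz": 0, "gripper": 0.2},
  {"dx": 0, "dy": 0, "dz": 0, "rx": 0, "ry": 0, "rz": 0, "gripper": 0.1},
  {"dx": 0, "dy": 0, "dz": 0, "rx": 0, "ry": 0, "rz": 0, "gripper": 0.1},
  {"dx": 0, "dy": 0, "dz": -15, "rx": 0, "ry": 0, "rz": 0, "gripper": 0.1},
  {"dx": 0, "dy": 0, "dz": -45, "rx": 0, "ry": 0, "rz": 0, "gripper": 0.1},
  {"dx": 0, "dy": 0, "dz": -80, "rx": 0, "ry": 0, "rz": 0, "gripper": 0.1},
  {"dx": 0, "dy": 0, "dz": -120, "rx": 0, "ry": 0, "rz": 0, "gripper": 0.1},
])

```text
t: 28.08
eef_pos: [0.4923, 0.0932, 0.2054]
ee_rot: [3.142, 0.002, 0.653]
force: [1.9, 0.5, -0.8]
width: 0.0789
gripper_force: 0.0
```

```bash
python3 -c "
from h import *
st();go(.36,-.33,.22,37.4)"
```

```text
t 28.08 pos [0.4923 0.0932 0.2054] yaw 37.39 F tool [1.82 0.72 0.84] M tool [-0.056  0.085 -0.004] w 0.0789 0.0 q6 1.64
d mm [-362.2  255.9  -14. ] rot [ 0.      0.0018 -0.0002] yaw 37.39 t 28.0833
```

Request:
jog_arm([
  {"dx": -33, "dy": 23, "dz": -10, "rx": 0, "ry": 0, "rz": 0, "gripper": 0.1},
  {"dx": -66, "dy": 46, "dz": -20, "rx": 0, "ry": 0, "rz": 0, "gripper": 0.1},
  {"dx": -99, "dy": 70, "dz": -30, "rx": 0, "ry": 0, "rz": 0, "gripper": 0.1},
  {"dx": -132, "dy": 93, "dz": -40, "rx": 0, "ry": 0, "rz": 0, "gripper": 0.1},
  {"dx": -165, "dy": 116, "dz": -40, "rx": 0, "ry": 0, "rz": 0, "gripper": 0.1},
  {"dx": -198, "dy": 140, "dz": -40, "rx": 0, "ry": 0, "rz": 0, "gripper": 0.1},
  {"dx": -231, "dy": 163, "dz": -40, "rx": 0, "ry": 0, "rz": 0, "gripper": 0.1},
  {"dx": -260, "dy": 184, "dz": -40, "rx": 0, "ry": 0, "rz": 0, "gripper": 0.1},
])

```text
t: 28.75
eef_pos: [0.3973, -0.2125, 0.2456]
ee_rot: [3.14, -0.001, 0.653]
force: [1.6, -0.5, -0.1]
width: 0.0785
gripper_force: 0.0
```

Run:
```python
from h import *
st()
a=arm.grab_frame("top");b=arm.grab_frame("scene");np.savez("a5.npz",**a);np.savez("b5.npz",**b)
save("j.png",np.hstack([cv2.resize(a["frame"][182:246,184:252],(400,376),interpolation=cv2.INTER_CUBIC),cv2.resize(b["frame"][168:222,260:317],(397,376),interpolation=cv2.INTER_CUBIC)]))
```

```text
t 28.75 pos [ 0.3973 -0.2125  0.2456] yaw 37.4 F tool [0.98 1.36 0.1 ] M tool [-0.119 -0.064 -0.025] w 0.0785 0.0 q6 2.27
```

View pics/j.png

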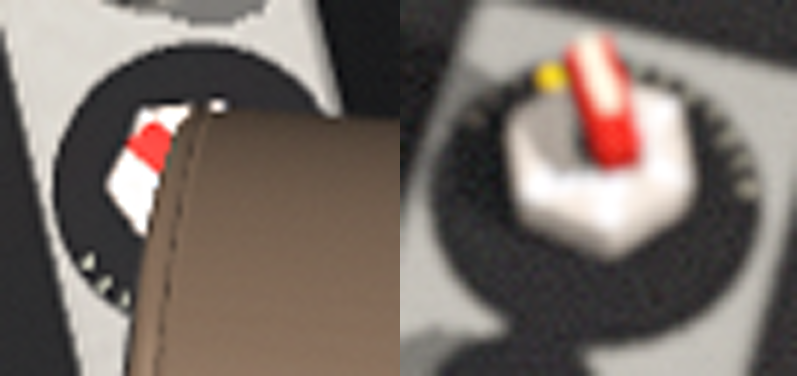

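The scene crop shows the knob just as before the tightening: white line (612,105) to (590,38), tab at (550,76). The top view is still half covered, so I'll back off further and check the angle numerically from above.

Request:
jog_arm([
  {"dx": -30, "dy": 21, "dz": 0, "rx": 0, "ry": 0, "rz": 0, "gripper": 0.1},
  {"dx": -62, "dy": 44, "dz": 0, "rx": 0, "ry": 0, "rz": 0, "gripper": 0.1},
  {"dx": -95, "dy": 67, "dz": 0, "rx": 0, "ry": 0, "rz": 0, "gripper": 0.1},
  {"dx": -128, "dy": 90, "dz": 0, "rx": 0, "ry": 0, "rz": 0, "gripper": 0.1},
  {"dx": -160, "dy": 113, "dz": 0, "rx": 0, "ry": 0, "rz": 0, "gripper": 0.1},
  {"dx": -190, "dy": 134, "dz": 0, "rx": 0, "ry": 0, "rz": 0, "gripper": 0.1},
  {"dx": -190, "dy": 134, "dz": 0, "rx": 0, "ry": 0, "rz": 0, "gripper": 0.1},
  {"dx": -190, "dy": 134, "dz": 0, "rx": 0, "ry": 0, "rz": 0, "gripper": 0.1},
])

```text
t: 29.52
eef_pos: [0.328, -0.4339, 0.2442]
ee_rot: [-3.141, 0.0, 0.649]
force: [0.0, 0.4, 0.6]
width: 0.0788
gripper_force: 0.0
```

Run:
```python
from h import *
st()
A=[arm.grab_frame("top") for _ in range(4)]
for n,f,z in(("start",dict(np.load("a.npz")),.156),)+tuple(("now",f,.160) for f in A):
    im=f["frame"].astype(float); g=np.zeros(im.shape[:2]); g[190:240,190:245]=1
    r=np.clip(im[...,0]-im[...,1]-30,0,None)*np.clip(1-(im[...,1]-im[...,2]).clip(0)/60,0,1)*g
    v,u=np.nonzero(r>60); P=np.array([pt(f,x,y,z)[:2] for x,y in zip(u,v)])
    hull=cv2.minAreaRect((P*1000).astype(np.float32)); e=np.linalg.svd(P-P.mean(0))[2][0]
    W=world(f);k=(W[...,2]>.148)&(W[...,2]<.17)&(g>0);v,u=np.nonzero(k);Q=np.array([pt(f,x,y,z)[:2] for x,y in zip(u,v)]);q=np.linalg.svd(Q-Q.mean(0))[2][0]
    h2=cv2.minAreaRect((Q*1000).astype(np.float32))
    print(n,len(P),"red mod180",np.degrees(np.arctan2(e[1],e[0]))%180,"rect",np.round(hull[1],1),round(hull[2],1),"| depth",len(Q),Q.mean(0).round(4),np.degrees(np.arctan2(q[1],q[0]))%180,np.round(h2[1],1),round(h2[2],1))
np.savez("a6.npz",**A[-1])
```

```text
t 29.52 pos [ 0.328  -0.4339  0.2442] yaw 37.21 F tool [ 0.27 -0.3  -0.6 ] M tool [ 0.007 -0.119 -0.047] w 0.0788 0.0 q6 2.78
start 89 red mod180 161.2390975144947 rect [15.6 41.6] 68.2 | depth 145 [0.4892 0.0923] 159.26954367805462 [16.3 43.3] 68.2
now 90 red mod180 51.98248971734708 rect [44.  15.5] 46.7 | depth 141 [0.4888 0.0917] 48.60233745017683 [44.1 15.5] 46.7
now 90 red mod180 52.003971763848526 rect [44.  15.5] 46.7 | depth 141 [0.4891 0.0919] 48.32954251770175 [42.5 15.5] 46.7
now 90 red mod180 51.98248971734708 rect [44.  15.5] 46.7 | depth 141 [0.4891 0.0919] 48.32954251770175 [42.5 15.5] 46.7
now 91 red mod180 52.24631381567224 rect [44.  15.5] 46.7 | depth 141 [0.4891 0.0919] 48.32954251770175 [42.5 15.5] 46.7
```

The pointer is at 228.4° from above and the tab is at about 228-229°, so the setting has held. I'll hand in.

```bash
python3 -c "
from h import *
print(arm.job_done())"
```

```text
the job is handed in; nothing more can be done
None
```

The job is handed in: I loosened the ring 1.1 rad, set the knob's white line to the yellow tab (about 228° against 228–229° from above), and retightened the ring to about 0.3 N m over its loose torque; the setting had not shifted, and the robot was touching nothing.

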